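Turn the spark screens in a welding fume extractor

ROBOT

A 6-joint arm with a two-finger parallel gripper is mounted at the origin on the work surface. World frame = base frame: x ahead of the robot, y to its left, z up, the work surface at z = 0. Lengths are in m, angles in rad, forces in N, time in s.
With the tool pointing down it reaches from about 0.3 to 0.875 m from the base axis. Payload 6.4 kg.
Tool frame: the origin (TCP) lies midway between the tips of the shut fingers; the grasp point (between the pads) lies ctrl.grip_point_offset behind it (ctrl.grip_point_offset is the distance from the TCP to the grasp point, in m); z points along the fingers, y is the direction in which the jaws open and shut (so a half turn about z gives the same grasp; the last joint's range is limited). The gripper opens to 85 mm and grips with 20 to 120 N. Pads are 22 mm wide; open, the fingers measure 114 mm over their backs; the gripper's body (76 mm by 85 mm) begins 54 mm behind the grasp point. The pads swing forward as they close: fully open they stand 13 mm farther back than shut.
Start: joints at [1.059, 0.181, 1.607, -0, 1.354, -0.206], TCP at [0.173, 0.548, 0.231] pointing down, gripper open.
Joint ranges: [-2.99, 2.99], [-0.89, 2.07], [0.3, 2.58], [-1.14, 4.28], [0, 2.63], [-3.12, 3.12]. Speed limits (rad/s): [2.57, 2.57, 3.01, 3.14, 3.14, 3.14].

INTERFACE

Orientations are given as a unit quaternion [w, x, y, z].
In Python, from plant import status, viewer, ctrl gives the robot as it stands. The module is installed in compiled form; this text tells all that it offers.
- The arm moves only by the shell command python3 -m pendant 'ROWS' [FORCE]. ROWS is JSON, one flat list of numbers, 5 for each row, row after row: the shift along the tool's x, y, z in m, then the turn about the tool's z in degrees, then the opening, from 0 (shut) to 1 (fully open). A call has 1 to 20 rows; each row is the pose to reach, as a shift and turn from the pose measured when the call began, along the tool's axes at that moment; what a row does not reach only later rows make up. A row lasts 1/12 s, in which the tool goes at most 41.7 mm and 7.16 degrees, less where a joint would pass 70% of its speed; a pose out of reach is approached as far as the arm can. A call with a gripper value outside its range is refused whole. The fingers move at their own pace and stop on an object; FORCE is the grip in N (left out, the last holds). Time passes only in rows, so rows that repeat a pose let the fingers close. It gives the time, the measured TCP pose, the force and the opening at its end, in the units of the state.
- status.get_state(): the state, without advancing time (a new reading comes with each control period).
- viewer.snapshot(name): name is "side" or "top"; returns the picture (400x640x3 uint8, blue, green, red); there is no depth.
- viewer.camera_info(name): a dict with "fovy" (degrees; the focal length in pixels is half the picture's height over the tangent of half this angle, whatever the lens; pixels are square), "cx", "cy" (the principal point, pixels), "position" and "orientation" of the camera in the world. Camera axes: x right, y down, z forward; pixel columns grow to the right and rows downward; lengths in m; the calibration is good to about 2 mm. A picture is of the moment at which its call begins. camera_info takes no time and is no camera call.
- ctrl.close_job(): hands the job in, once; it reports no verdict.
Trained networks look in the newest picture that a camera, given by its name, has taken for a name from the list of things; names that differ only in an ending like _2 or _b are one class to them, and where a whole thing is asked for, a point or a joint stands for the part that bears it (a point fixed in the world has none). Each returns a list of dicts, best first, with "confidence" (0 to 1); they miss things now and then, are a little off and sometimes report something else, mostly with a low value. They report only what shows in the picture. A call takes as long as a camera call.
- viewer.spot_in(camera, query): "point" ([x, y, z] in m, in world coordinates, good to about 4 mm: the middle of the surface that is visible of it).
- viewer.mark_of(camera, query): "point" ([x, y, z] in m, in world coordinates, good to about 4 mm: a listed point, or the origin of a listed thing).
The state is a dict: "time_s": time; "qpos": joint angles; "joint_vel": joint speeds; "effort": joint torques, N m; "eef_pos": TCP position; "tcp_rot": TCP orientation; "ft_force": force on the tool from outside, world axes, zero at the start; "torque": the same for the moment, N m; "gripper_width": finger opening in m.
Only numpy, scipy, OpenCV 4.12 (cv2) and the standard library are available. Lean on these libraries where they do the work, as an engineer would, in place of code of your own. Each camera call takes 0.05 s, during which the arm holds its last target.

TASK

Service the small blue fume extractor: slide the damper on its duct fully home to the red mark (shut), then squeeze the two red snap tabs of the extractor's cover together, lift the cover off and lay it right way up on the plywood board. Turn every spark screen in the box round so that its pale clean face looks towards the yellow inlet port, each standing fully down in a slot again, then clip the cover back on with both tabs sprung out and last slide the damper to the green mark. Leave the other things on the bench where they lie.

Things in the scene. Friction and masses are not known exactly. Their poses are not given: they have to be found in the camera images.
- extractor: Fixed blue open box 230 (x) x 120 (y) mm, walls and floor 5, rim 100 mm up; origin: centre of underside. Yellow inlet port (72 mm wide, 20 long) on the -x end, black grille on +x end. Guide blocks 40 mm tall on the long walls leave 3 slots 28 mm wide centred at x = -55, 0, 55 mm, each for one screen standing crosswise (110 mm inner width); one may be empty. Catch ledges on the long walls between slots, 94-98 mm high, 9 mm deep.
- cover: Loose grey plate 236 (x) x 124 (y) x 5 mm, 310 g; origin: centre of the plate's underside, z up. Fitted: 100 mm above the extractor's origin, axes agreeing (or a half turn). End lips reach 18 mm below, 3 mm clearance in the box; it stands on them. Two red paddles at x = 0, 40 (x) x 6 mm, 5.5-39.5 mm up, outer faces at y = -26 and 26 mm. Refit: lower with tabs squeezed, let go; it won't snap in by pressing.
- tab_l (a joint): Inward travel (m) of the cover's +y red tab: 0 sprung out, hook caught under the ledge; 0.012 fully squeezed (paddles' outer faces then 28 mm apart). Hooks clear from about 0.009. Spring 2 N at 0, 7 N fully in. Held squeezed between the fingers, the tabs carry the cover.
- tab_r (a joint): The same for the -y tab, moving towards +y.
- screen_a: Spark screen: stiff slab 20 (x) x 96 (y) x 75 mm tall (z), 150 g, stands by itself; origin: centre of underside. The half towards +x is pale cream (clean face), towards -x dark brown (dirty face), both seen on the top edge. Starts in a slot, dirty face to the inlet port; seated, its origin is 5 mm and its top 80 mm above the extractor's origin. May be absent.
- screen_b: Spark screen: stiff slab 20 (x) x 96 (y) x 75 mm tall (z), 150 g, stands by itself; origin: centre of underside. The half towards +x is pale cream (clean face), towards -x dark brown (dirty face), both seen on the top edge. Starts in a slot, dirty face to the inlet port; seated, its origin is 5 mm and its top 80 mm above the extractor's origin. May be absent.
- screen_c: Spark screen: stiff slab 20 (x) x 96 (y) x 75 mm tall (z), 150 g, stands by itself; origin: centre of underside. The half towards +x is pale cream (clean face), towards -x dark brown (dirty face), both seen on the top edge. Starts in a slot, dirty face to the inlet port; seated, its origin is 5 mm and its top 80 mm above the extractor's origin. May be absent.
- screen_a_clean (a point): Centre of the pale clean face of screen_a
- screen_b_clean (a point): Centre of the pale clean face of screen_b
- screen_c_clean (a point): Centre of the pale clean face of screen_c
- board: Loose plywood board lying flat on the bench, 250 (x) x 160 (y) x 12 mm, 0.7 kg, origin at the centre of its underside: the place to lay the cover (about in the middle).
- duct: Fixed blue duct block, 80 (x) x 264 (y) x 45 mm with steel end flanges, origin at the centre of its underside. An aluminium damper track (40 mm wide, top at 59 mm) runs along its y axis.
- damper (a joint): Position of the black damper grip along the track, m: 0 at the red mark (shut, end stop), grows along the duct's +y to 0.12; 0.09 at the green mark. Friction about 1.5 N, stays where it is left.
- damper_top (a point): Centre of the top of the damper grip, a block 28 (duct x) x 20 (duct y, along the track) x 40 mm tall, top 99.5 mm above the bench.
- shut_mark (a point): Red mark on the track: the grip's centre when shut.
- open_mark (a point): Green mark on the track: where the grip's centre belongs at the end.
- hammer: Bystander: hammer, 260 mm, lying on the bench.
- brush: Bystander: brush, 200 mm.
- wrench: Bystander: wrench, 180 mm.
- coupon: Bystander: steel plate 120 x 60 x 8 mm.
- can: Bystander: white can, 60 mm across, 100 mm tall.
- square: Bystander: red L-shaped square, legs 100 mm, origin at its outer corner.
- angle: Bystander: length of steel angle, 140 x 40 x 40 mm.

How it is judged:
On the way, in this order (a step that is already met when the one before it is completed fails the run):
1. damper slid home to the red mark (within 10 mm) (value of joint damper below 0.01 m), for 0.2 s.
2. both tabs squeezed in while the cover is still on and the damper shut (value of joint damper below 0.01 m and value of joint each of tab_l, tab_r above 0.007 m and z of cover in the frame of extractor below 0.108 m), for 0.1 s.
3. cover laid right way up on the board and let go, damper still shut (value of joint damper below 0.01 m and horizontal distance between cover and board below 0.06 m and z of cover in the frame of board between 0.02 and 0.036 m and angle between cover's own z axis and vertical below 0.1 rad and contact force between the fingers and cover below 0.2 N), for 0.2 s.
4. every screen stands in a slot with its clean face to the inlet and is let go, cover still off, damper still shut (value of joint damper below 0.01 m and z of screen_a in the frame of extractor between -0.003 and 0.012 m and angle between each of screen_a, screen_b, screen_c's own z axis and vertical below 0.15 rad and y of screen_a in the frame of extractor between -0.015 and 0.015 m and (x of screen_a_clean in the frame of extractor between -0.072 and -0.058 m or x of screen_a_clean in the frame of extractor between -0.017 and -0.003 m or x of screen_a_clean in the frame of extractor between 0.038 and 0.052 m) and z of screen_b in the frame of extractor between -0.003 and 0.012 m and y of screen_b in the frame of extractor between -0.015 and 0.015 m and (x of screen_b_clean in the frame of extractor between -0.072 and -0.058 m or x of screen_b_clean in the frame of extractor between -0.017 and -0.003 m or x of screen_b_clean in the frame of extractor between 0.038 and 0.052 m) and z of screen_c in the frame of extractor between -0.003 and 0.012 m and y of screen_c in the frame of extractor between -0.015 and 0.015 m and (x of screen_c_clean in the frame of extractor between -0.072 and -0.058 m or x of screen_c_clean in the frame of extractor between -0.017 and -0.003 m or x of screen_c_clean in the frame of extractor between 0.038 and 0.052 m) and contact force between the fingers and screen_a below 0.2 N and contact force between the fingers and screen_b below 0.2 N and contact force between the fingers and screen_c below 0.2 N and horizontal distance between cover and extractor above 0.12 m), for 0.3 s.
5. cover on the rim with both tabs sprung out, let go, damper still shut (value of joint damper below 0.01 m and z of cover in the frame of extractor between 0.096 and 0.104 m and x of cover in the frame of extractor between -0.007 and 0.007 m and y of cover in the frame of extractor between -0.007 and 0.007 m and angle between the x axis of cover and the x axis of extractor, either way round below 0.08 rad and angle between cover's own z axis and vertical below 0.05 rad and value of joint each of tab_l, tab_r below 0.005 m and contact force between the fingers and cover below 0.2 N), for 0.3 s.
At the end, for the whole second after the job is handed in: Every screen stands in a slot (within 15 mm sideways, seated to 7 mm, upright to 0.15 rad) with its clean face towards the inlet port; the cover sits on the rim (within 4 mm in height, 7 mm sideways) with both tabs sprung out to 5 mm; the damper is within 8 mm of the green mark; all at rest (z of screen_a in the frame of extractor between -0.003 and 0.012 m and angle between each of screen_a, screen_b, screen_c's own z axis and vertical below 0.15 rad and y of screen_a in the frame of extractor between -0.015 and 0.015 m and (x of screen_a_clean in the frame of extractor between -0.072 and -0.058 m or x of screen_a_clean in the frame of extractor between -0.017 and -0.003 m or x of screen_a_clean in the frame of extractor between 0.038 and 0.052 m) and z of screen_b in the frame of extractor between -0.003 and 0.012 m and y of screen_b in the frame of extractor between -0.015 and 0.015 m and (x of screen_b_clean in the frame of extractor between -0.072 and -0.058 m or x of screen_b_clean in the frame of extractor between -0.017 and -0.003 m or x of screen_b_clean in the frame of extractor between 0.038 and 0.052 m) and z of screen_c in the frame of extractor between -0.003 and 0.012 m and y of screen_c in the frame of extractor between -0.015 and 0.015 m and (x of screen_c_clean in the frame of extractor between -0.072 and -0.058 m or x of screen_c_clean in the frame of extractor between -0.017 and -0.003 m or x of screen_c_clean in the frame of extractor between 0.038 and 0.052 m) and z of cover in the frame of extractor between 0.096 and 0.104 m and x of cover in the frame of extractor between -0.007 and 0.007 m and y of cover in the frame of extractor between -0.007 and 0.007 m and angle between the x axis of cover and the x axis of extractor, either way round below 0.08 rad and angle between cover's own z axis and vertical below 0.05 rad and value of joint each of tab_l, tab_r below 0.005 m and linear speed of each of screen_a, screen_b, screen_c, cover below 0.02 m/s and value of joint damper between 0.082 and 0.098 m and velocity of joint damper between -0.01 and 0.01 m/s); the robot touches nothing.
It fails at once if another thing on the bench shifted by more than 50 mm (distance of any of hammer, brush, wrench, coupon, can, square, angle from where it was at the start of the episode above 0.05 m).
Of screen_a, screen_b, screen_c only 2 to 3 are there at a start; the rules pass over those that are not, and their reading is None.
At some moment in a run one of board may be knocked a few centimetres aside while the robot is not near it.
Once in a run the grip may slacken for a moment while it holds something.
It also fails if it takes over 210 s, if anything falls off the work surface, if the arm or the gripper's body presses on something with over 40 N, if the wrist force passes 120 N, or if a joint passes its speed limit or range.

## Working session

There is one attempt and no reset: what is moved stays moved. The work goes in short steps, Python scripts to look and compute and a shell command to move; the robot and the scene stay as the last step left them, time stands still between calls to the robot, and variables do not carry over. Pictures are saved under pics/ and viewed, and the job is handed in when it is done.

```bash
mkdir -p pics
cat > h.py <<'E'
import numpy as np, cv2
from plant import status, viewer, ctrl
from scipy.spatial.transform import Rotation as R
def snap(c,n):
    im=viewer.snapshot(c); cv2.imwrite('pics/'+n+'.png',im); return im
def q2R(q): return R.from_quat([q[1],q[2],q[3],q[0]])
def cam(c):
    i=viewer.camera_info(c); f=200/np.tan(np.radians(i['fovy'])/2)
    return i,f,q2R(i['orientation']).as_matrix(),np.array(i['position'])
def ray(c,u,v,z):
    i,f,M,p=cam(c); d=M@np.array([(u-i['cx'])/f,(v-i['cy'])/f,1]); return p+d*(z-p[2])/d[2]
def proj(c,P):
    i,f,M,p=cam(c); d=M.T@(np.array(P)-p); return d[0]/d[2]*f+i['cx'],d[1]/d[2]*f+i['cy']
def st():
    s=status.get_state(); M=q2R(s['tcp_rot']).as_matrix()
    print('t',round(s['time_s'],2),'tcp',np.round(s['eef_pos'],4),'tx',np.round(M[:,0],3),'ty',np.round(M[:,1],3),'tz',np.round(M[:,2],3),'w',round(s['gripper_width'],4),'F',np.round(s['ft_force'],1),'q',np.round(s['qpos'],2)); return s,M
def to(P,yaw=None):
    "shift in tool axes to world P; yaw= desired world angle of tool y axis (mod 180), turn deg"
    s,M=st(); d=M.T@(np.array(P)-np.array(s['eef_pos'])); print('shift',np.round(d,4))
    if yaw is not None:
        a=np.degrees(np.arctan2(M[1,1],M[0,1])); t=-(yaw-a); t=(t+90)%180-90; print('turn(tool z down)',round(t,2),'alt',round(t-180*np.sign(t),2))
E
python3 - <<'E'
from h import *
st(); print(ctrl.grip_point_offset)
for c in('side','top'):
    snap(c,c+'0'); i=viewer.camera_info(c); print(i)
for c in('top','side'):
    for n in ['extractor','cover','board','duct','damper_top','shut_mark','open_mark']:
        r=viewer.mark_of(c,n); print(c,n,[(np.round(x['point'],4).tolist(),round(x['confidence'],2)) for x in r[:2]])
E
```

```text
t 0.0 tcp [0.1728 0.5479 0.2304] tx [-0.954  0.301  0.   ] ty [ 0.301  0.954 -0.002] tz [-0.001 -0.001 -1.   ] w 0.0853 F [-0.5  0.5  0.2] q [ 1.06  0.18  1.61  0.    1.35 -0.21]
0.0187
{'fovy': 43.961924203597945, 'cx': 316.5095793515801, 'cy': 204.92407142730403, 'position': array([1.42747097, 1.13345543, 1.16590011]), 'orientation': array([-0.14422435,  0.29097545,  0.84679508, -0.42127272])}
{'fovy': 56.80990611506691, 'cx': 312.7676098178952, 'cy': 201.2373328065348, 'position': array([0.38023261, 0.04559643, 1.18685532]), 'orientation': array([ 0.05151229, -0.6994612 ,  0.70915203, -0.07213812])}
top extractor [([0.363, -0.4141, 0.0033], 0.62)]
top cover [([0.5155, 0.2741, 0.097], 0.57)]
top board [([0.5467, -0.0159, -0.0038], 0.74)]
top duct [([0.5656, -0.2561, 0.0018], 0.69)]
top damper_top [([0.5956, -0.264, 0.1001], 0.66)]
top shut_mark [([0.4972, -0.2473, 0.0609], 0.94)]
top open_mark [([0.5931, -0.2649, 0.065], 0.6)]
side extractor [([0.7864, 0.0598, -0.0037], 0.61)]
side cover [([0.5111, 0.2767, 0.0968], 0.84)]
side board [([0.5443, -0.0201, -0.0022], 0.77)]
side duct [([0.5582, -0.2556, -0.0011], 0.83), ([0.5492, 0.514, -0.003], 0.49)]
side damper_top [([0.5927, -0.2643, 0.1015], 0.62), ([0.7239, -0.3529, -0.0006], 0.61)]
side shut_mark [([0.5011, -0.2514, 0.057], 0.65), ([0.3635, -0.4194, 0.0006], 0.64)]
side open_mark [([0.5903, -0.2617, 0.0586], 0.61)]
```

View pics/top0.png

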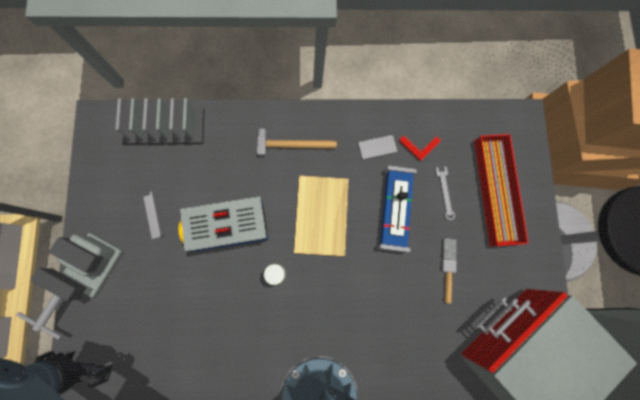

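View pics/side0.png

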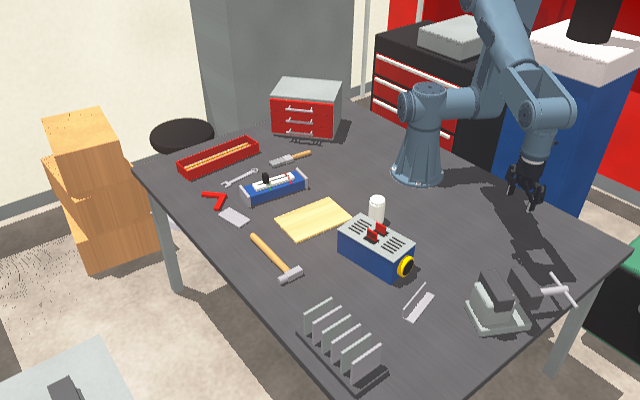

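The top view shows the extractor at about (223,225) with the yellow inlet on the left (+y), the board at (322,216) and the duct at (397,210). The damper grip is near the green mark at (401,196), and the red mark is at (397,227). I'll enlarge these areas to measure the angles.

Run:
```python
from h import *
im=cv2.imread('pics/top0.png')
a=cv2.resize(im[150:270,170:290],None,fx=5,fy=5,interpolation=cv2.INTER_CUBIC); cv2.imwrite('pics/cropE.png',a)
a=cv2.resize(im[155:265,350:450],None,fx=5,fy=5,interpolation=cv2.INTER_CUBIC); cv2.imwrite('pics/cropD.png',a)
def reg(lo,hi,box,n):
    x0,y0,x1,y1=box; h=cv2.cvtColor(im,cv2.COLOR_BGR2HSV)[y0:y1,x0:x1]
    m=cv2.inRange(h,lo,hi); k,l,s,c=cv2.connectedComponentsWithStats(m)
    for j in range(1,k):
        if s[j,4]>8:
            pts=np.argwhere(l==j)[:,::-1].astype(np.float32)+[x0,y0]
            r=cv2.minAreaRect(pts.astype(np.float32)); print(n,s[j,4],np.round(c[j]+[x0,y0],1),r)
            if s[j,4]>300: print(np.round(cv2.boxPoints(r),1).tolist())
reg((0,150,80),(8,255,255),(170,180,290,270),'paddles')
reg((170,150,80),(180,255,255),(170,180,290,270),'paddles')
reg((15,60,100),(28,255,255),(285,165,360,265),'board')
reg((100,120,60),(125,255,255),(370,155,430,265),'duct')
reg((0,0,110),(180,40,255),(170,180,275,260),'cover')
reg((0,150,80),(8,255,255),(370,155,430,265),'red')
reg((40,100,50),(90,255,255),(370,155,430,265),'green')
```

```text
paddles 53 [220.5 213.8] ((220.4729766845703, 213.8378448486328), (4.1099748611450195, 13.1519193649292), 80.53767395019531)
paddles 44 [222.2 229.8] ((222.45947265625, 229.75674438476562), (3.2879798412323, 13.1519193649292), 80.53767395019531)
board 4066 [321.1 215.7] ((321.2860107421875, 215.42413330078125), (52.14824676513672, 79.15804290771484), 3.5763344764709473)
[[292.79998779296875, 253.3000030517578], [297.70001220703125, 174.3000030517578], [349.79998779296875, 177.5], [344.79998779296875, 256.6000061035156]]
duct 384 [397.8 181.7] ((398.9221496582031, 183.8565673828125), (26.43643569946289, 24.716257095336914), 5.194429397583008)
[[384.6000061035156, 195.0], [386.8999938964844, 170.39999389648438], [413.20001220703125, 172.6999969482422], [411.0, 197.39999389648438]]
duct 175 [386.8 210.4] ((386.77227783203125, 210.27723693847656), (7.363275527954102, 24.07990074157715), 5.710593223571777)
duct 81 [408.  213.5] ((408.0414123535156, 213.5034637451172), (3.321819305419922, 23.252735137939453), 4.763641834259033)
duct 317 [393.4 238. ] ((394.1999816894531, 236.59996032714844), (27.435745239257812, 15.556349754333496), 8.130102157592773)
[[379.5, 242.39999389648438], [381.70001220703125, 227.0], [408.8999938964844, 230.8000030517578], [406.70001220703125, 246.1999969482422]]
cover 3025 [222.9 222.8] ((221.76600646972656, 223.03744506835938), (43.05241394042969, 84.12994384765625), 80.90972137451172)
[[176.8000030517578, 208.39999389648438], [259.8999938964844, 195.10000610351562], [266.70001220703125, 237.60000610351562], [183.60000610351562, 250.89999389648438]]
red 37 [419.9 156.5] ((420.0, 157.0), (4.0, 10.0), 90.0)
green 15 [388.8 197.1] ((389.0, 197.0), (6.0, 2.0), -0.0)
green 13 [409.2 199.7] ((408.94122314453125, 199.73532104492188), (4.6081767082214355, 2.425356149673462), 14.03624439239502)
```

View pics/cropE.png

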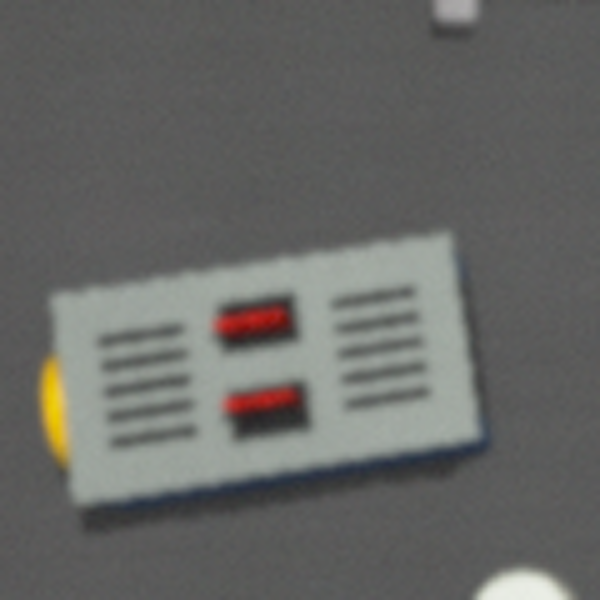

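View pics/cropD.png

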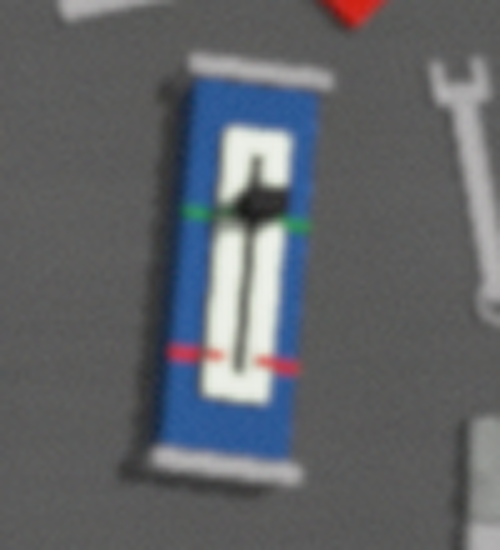

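The crops give clear outlines. The cover's corners in cropE are about (52,297), (452,235), (487,440) and (75,503). In cropD the duct runs (262,70)–(227,470), with the red mark centred at (235,361) and the green at (247,218).

Run:
```python
from h import *
C=[ray('top',170+u/5,150+v/5,.105) for u,v in[(52,297),(452,235),(485,440),(75,503)]]
C=np.array(C); print(np.round(C,4), 'ctr',C.mean(0).round(4))
for a,b in((1,0),(2,3)): d=C[a]-C[b]; print('long',np.linalg.norm(d),np.degrees(np.arctan2(d[1],d[0])))
for a,b in((0,3),(1,2)): d=C[a]-C[b]; print('short',np.linalg.norm(d),np.degrees(np.arctan2(d[1],d[0])))
P=[ray('top',350+u/5,155+v/5,.059) for u,v in[(262,70),(227,470),(235,361),(247,218)]]
P=np.array(P);print('duct',P.round(4)); d=P[0]-P[1];print(np.linalg.norm(d),np.degrees(np.arctan2(d[1],d[0]))); d=P[3]-P[2];print(np.linalg.norm(d),np.degrees(np.arctan2(d[1],d[0])))
print('damper',ray('top',350+258/5,155+200/5,.0995))
B=np.array([ray('top',u,v,.012) for u,v in[(292.8,253.3),(297.7,174.3),(349.8,177.5),(344.8,256.6)]]);print('board',B.mean(0)); d=B[1]-B[0];print(np.linalg.norm(d),np.degrees(np.arctan2(d[1],d[0])))
p=[ray('top',u,v,.0395) for u,v in[(220.5,213.8),(222.2,229.8)]]
p=[ray('top',u,v,.142) for u,v in[(220.5,213.8),(222.2,229.8)]];print('paddles',np.round(p,4),np.mean(p,0))
```

```text
[[0.5515 0.4008 0.105 ]
 [0.586  0.1675 0.105 ]
 [0.4643 0.1474 0.105 ]
 [0.4314 0.3823 0.105 ]] ctr [0.5083 0.2745 0.105 ]
long 0.2358341836671979 -81.6044703266142
long 0.2371840962502278 -82.03636412378238
short 0.12152204193802152 8.790267421367
short 0.12332630330996108 9.408563150611041
duct [[ 0.6801 -0.2749  0.059 ]
 [ 0.4289 -0.2386  0.059 ]
 [ 0.4955 -0.2473  0.059 ]
 [ 0.5849 -0.2599  0.059 ]]
0.25381394054624684 -8.218709387261766
0.09031891382636036 -8.007583678826304
damper [ 0.58851098 -0.25620653  0.0995    ]
board [ 0.54379154 -0.01736464  0.012     ]
0.256026671659137 -3.9691968470546826
paddles [[0.5317 0.2756 0.142 ]
 [0.4862 0.2696 0.142 ]] [0.50896656 0.27259824 0.142     ]
```

Run:
```python
from h import *
to([0.5925,-0.2615,0.17],-8.1)
```

```text
t 0.8 tcp [0.1731 0.5484 0.2313] tx [-0.954  0.301 -0.   ] ty [0.301 0.954 0.   ] tz [ 0.  0. -1.] w 0.0852 F [ 0.2 -0.3 -0.4] q [ 1.06  0.18  1.61  0.    1.35 -0.21]
shift [-0.6437 -0.646   0.0613]
turn(tool z down) 80.58 alt -99.42
```

```bash
python3 -m pendant '[-0.64,-0.646,0.0,80.6,1,-0.64,-0.646,0.0,80.6,1,-0.64,-0.646,0.0,80.6,1,-0.64,-0.646,0.0,80.6,1,-0.64,-0.646,0.0,80.6,1,-0.64,-0.646,0.0,80.6,1,-0.64,-0.646,0.0,80.6,1,-0.64,-0.646,0.0,80.6,1,-0.64,-0.646,0.0,80.6,1,-0.64,-0.646,0.0,80.6,1,-0.64,-0.646,0.0,80.6,1,-0.64,-0.646,0.0,80.6,1,-0.64,-0.646,0.0,80.6,1,-0.64,-0.646,0.0,80.6,1,-0.64,-0.646,0.0,80.6,1,-0.64,-0.646,0.0,80.6,1,-0.64,-0.646,0.0,80.6,1,-0.64,-0.646,0.0,80.6,1,-0.64,-0.646,0.0,80.6,1,-0.64,-0.646,0.0,80.6,1]' 20
python3 - <<'E'
from h import *
to([0.5925,-0.2615,0.17],-8.1)
E
```

```text
time_s: 2.47
eef_pos: [0.5548, -0.1949, 0.2313]
tcp_rot: [0.0, 0.756, 0.655, 0.0]
ft_force: [0.3, 0.7, 0.4]
gripper_width: 0.0858
t 2.47 tcp [ 0.5548 -0.1949  0.2313] tx [0.142 0.99  0.   ] ty [ 0.99  -0.142  0.   ] tz [ 0.  0. -1.] w 0.0858 F [0.3 0.7 0.4] q [-0.54  0.21  1.57  0.    1.36 -0.4 ]
shift [-0.0606  0.0468  0.0613]
turn(tool z down) -0.05 alt 179.95
```

```bash
python3 -m pendant '[-0.0606,0.0468,0.03,0,1,-0.0606,0.0468,0.05,0,1,-0.0606,0.0468,0.09,0,1,-0.0606,0.0468,0.125,0,1,-0.0606,0.0468,0.15,0,1,-0.0606,0.0468,0.161,0,1,-0.0606,0.0468,0.161,0,1,-0.0606,0.0468,0.161,0,0,-0.0606,0.0468,0.161,0,0,-0.0606,0.0468,0.161,0,0,-0.0606,0.0468,0.161,0,0,-0.0606,0.0468,0.161,0,0,-0.0606,0.0468,0.161,0,0,-0.0606,0.0468,0.161,0,0,-0.0606,0.0468,0.161,0,0]' 20
python3 - <<'E'
from h import *
st(); im=snap('side','s1'); im=cv2.resize(im[120:240,180:360],None,fx=4,fy=4); cv2.imwrite('pics/s1c.png',im)
E
```

```text
time_s: 3.72
eef_pos: [0.5933, -0.2619, 0.0718]
tcp_rot: [0.001, 0.756, 0.655, 0.0]
ft_force: [-0.8, 1.0, 5.8]
gripper_width: 0.0198
t 3.72 tcp [ 0.5933 -0.2619  0.0718] tx [ 0.142  0.99  -0.001] ty [ 0.99  -0.142  0.002] tz [ 0.002 -0.001 -1.   ] w 0.0198 F [-0.8  1.   5.8] q [-0.6   0.51  1.52  0.    1.11 -0.46]
```

View pics/s1c.png

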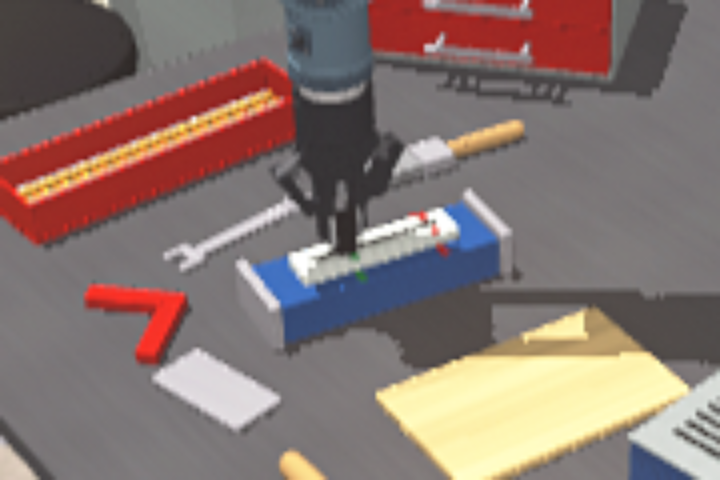

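```bash
python3 -m pendant '[0,-0.015,0,0,0,0,-0.03,0,0,0,0,-0.045,0,0,0,0,-0.06,0,0,0,0,-0.075,0,0,0,0,-0.085,0,0,0,0,-0.092,0,0,0,0,-0.097,0,0,0,0,-0.099,0,0,0,0,-0.1,0,0,0,0,-0.1,0,0,0,0,-0.1,0,0,0]' 20
python3 - <<'E'
from h import *
st()
E
```

```text
time_s: 4.77
eef_pos: [0.5001, -0.2484, 0.0721]
tcp_rot: [0.006, 0.756, 0.655, 0.004]
ft_force: [27.1, -1.7, -17.9]
gripper_width: 0.0194
t 4.77 tcp [ 0.5001 -0.2484  0.0721] tx [ 0.143  0.99  -0.002] ty [ 0.99  -0.143  0.015] tz [ 0.015 -0.004 -1.   ] w 0.0194 F [ 27.1  -1.7 -17.9] q [-0.68  0.33  1.78  0.01  1.02 -0.54]
```

```bash
python3 -m pendant '[0,0,0,0,0.6,0,0,0,0,0.6,0,0,0,0,0.6,0,0,0,0,0.6,0,0,0,0,0.6,0,0,-0.04,0,0.6,0,0,-0.08,0,0.6,0,0,-0.12,0,0.6,0.05,0,-0.16,0,0.6,0.1,0,-0.16,0,0.6]' 20
python3 - <<'E'
from h import *
st(); snap('top','t2');print(viewer.mark_of('top','damper_top')[:1]); im=snap('side','s2'); im=cv2.resize(im[120:240,180:360],None,fx=4,fy=4); cv2.imwrite('pics/s2c.png',im)
print([ (x['point'],x['confidence']) for x in viewer.mark_of('side','damper_top')[:2]])
to([0.510,0.274,0.2],8.5)
E
```

```text
time_s: 5.6
eef_pos: [0.5102, -0.1783, 0.2323]
tcp_rot: [0.011, 0.757, 0.653, 0.005]
ft_force: [1.2, 0.0, 0.3]
gripper_width: 0.0516
t 5.6 tcp [ 0.5102 -0.1783  0.2323] tx [ 0.147  0.989 -0.006] ty [ 0.989 -0.147  0.023] tz [ 0.022 -0.01  -1.   ] w 0.0516 F [1.2 0.  0.3] q [-0.56  0.09  1.71  0.    1.32 -0.41]
[]
[([0.3678, -0.4186, -0.0009], 0.68), ([0.5044, -0.2507, 0.1004], 0.53)]
t 5.8 tcp [ 0.5083 -0.1744  0.2268] tx [ 0.141  0.99  -0.003] ty [ 0.99  -0.14   0.016] tz [ 0.015 -0.005 -1.   ] w 0.0513 F [-0.4 -0.5 -0.2] q [-0.55  0.09  1.72  0.    1.32 -0.41]
shift [ 0.4443 -0.0617  0.0247]
turn(tool z down) -16.58 alt 163.42
```

View pics/s2c.png

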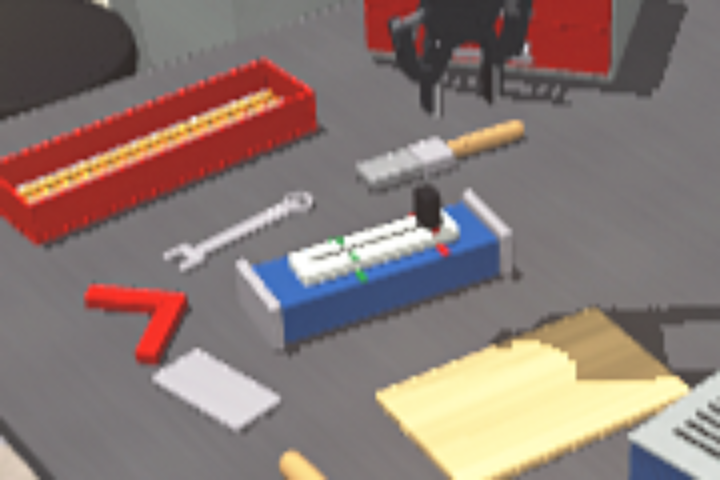

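The side view shows the damper grip at the red mark, around (425,205) in the crop, and clear of the gripper. Next I'll check the extractor pose against the side picture.

Run:
```python
from h import *
im=cv2.imread('pics/side0.png'); x0,y0=320,190
k=6
a=cv2.resize(im[y0:y0+95,x0:x0+110],None,fx=k,fy=k,interpolation=cv2.INTER_CUBIC)
E=np.array([0.5105,0.2745,0]);Y=np.radians(-81.6)
Rz=np.array([[np.cos(Y),-np.sin(Y),0],[np.sin(Y),np.cos(Y),0],[0,0,1]])
for z,c in((.105,(0,255,0)),(0,(0,255,255))):
    l=(.118,.062) if z else (.115,.06)
    p=[proj('side',E+Rz@[sx*l[0],sy*l[1],z]) for sx,sy in((1,1),(1,-1),(-1,-1),(-1,1))]
    cv2.polylines(a,[((np.array(p)-[x0,y0]+.5)*k).astype(np.int32)],True,c,1)
cv2.imwrite('pics/ovS.png',a)
im=cv2.imread('pics/top0.png'); x0,y0=170,180
b=cv2.resize(im[y0:y0+85,x0:x0+110],None,fx=k,fy=k,interpolation=cv2.INTER_CUBIC)
for z,c in((.105,(0,255,0)),(.1395,(255,255,0))):
    l=(.118,.062) if z<.12 else (.02,.026)
    p=[proj('top',E+Rz@[sx*l[0],sy*l[1],z]) for sx,sy in((1,1),(1,-1),(-1,-1),(-1,1))]
    cv2.polylines(b,[((np.array(p)-[x0,y0]+.5)*k).astype(np.int32)],True,c,1)
cv2.imwrite('pics/ovT.png',b)
```

```text
(no output)
```

View pics/ovS.png

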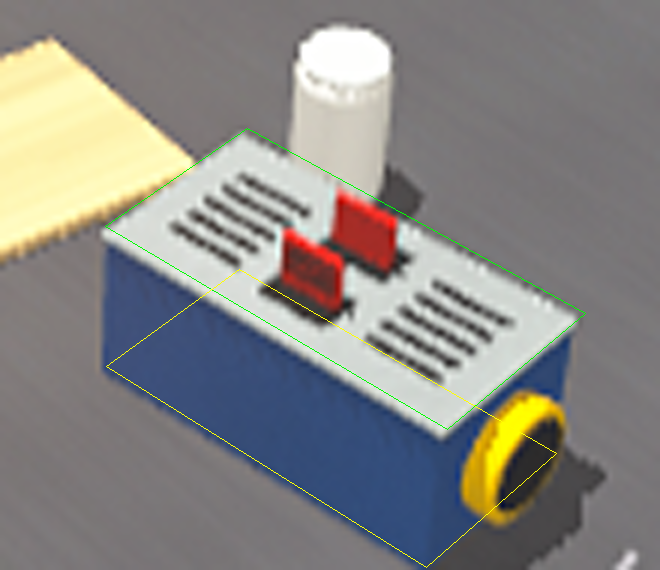

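View pics/ovT.png

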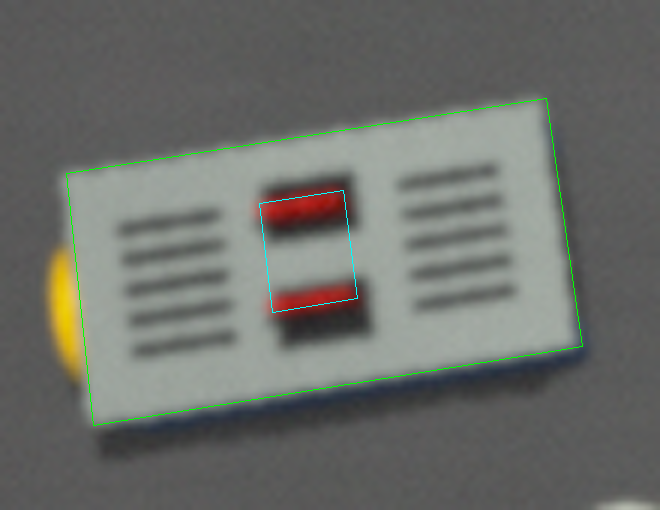

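The predicted outline matches both views to about a pixel. I'll move over the cover.

```bash
python3 -m pendant '[0.4443,-0.0617,0,-16.6,0.9,0.4443,-0.0617,0,-16.6,0.9,0.4443,-0.0617,0,-16.6,0.9,0.4443,-0.0617,0,-16.6,0.9,0.4443,-0.0617,0,-16.6,0.9,0.4443,-0.0617,0,-16.6,0.9,0.4443,-0.0617,0,-16.6,0.9,0.4443,-0.0617,0,-16.6,0.9,0.4443,-0.0617,0,-16.6,0.9,0.4443,-0.0617,0,-16.6,0.9,0.4443,-0.0617,0,-16.6,0.9,0.4443,-0.0617,0,-16.6,0.9,0.4443,-0.0617,0,-16.6,0.9,0.4443,-0.0617,0,-16.6,0.9,0.4443,-0.0617,0,-16.6,0.9]' 60
python3 - <<'E'
from h import *
to([0.510,0.2745,0.109],8.4)
E
```

```text
time_s: 7.05
eef_pos: [0.5098, 0.2723, 0.224]
tcp_rot: [0.007, 0.653, 0.757, 0.002]
ft_force: [0.4, 0.1, -0.0]
gripper_width: 0.0766
t 7.05 tcp [0.5098 0.2723 0.224 ] tx [-0.146  0.989 -0.008] ty [0.989 0.146 0.013] tz [ 0.014 -0.006 -1.   ] w 0.0766 F [ 0.4  0.1 -0. ] q [ 0.29  0.19  1.61 -0.01  1.33  0.15]
shift [ 0.003  -0.001   0.1149]
turn(tool z down) 0.01 alt -179.99
```

```bash
python3 -m pendant '[0.003,-0.001,0.035,0,0.9,0.003,-0.001,0.07,0,0.9,0.003,-0.001,0.095,0,0.9,0.003,-0.001,0.11,0,0.9,0.003,-0.001,0.115,0,0.9,0.003,-0.001,0.115,0,0.9,0.003,-0.001,0.115,0,0,0.003,-0.001,0.115,0,0,0.003,-0.001,0.115,0,0,0.003,-0.001,0.115,0,0,0.003,-0.001,0.115,0,0,0.003,-0.001,0.115,0,0,0.003,-0.001,0.115,0,0,0.003,-0.001,0.115,0,0]' 60
python3 - <<'E'
from h import *
st(); im=snap('side','s3'); im=cv2.resize(im[140:300,300:460],None,fx=4,fy=4); cv2.imwrite('pics/s3c.png',im)
E
```

```text
time_s: 8.22
eef_pos: [0.5126, 0.2749, 0.1127]
tcp_rot: [0.009, 0.653, 0.757, 0.005]
ft_force: [0.9, -2.2, 11.4]
gripper_width: 0.025
t 8.22 tcp [0.5126 0.2749 0.1127] tx [-0.146  0.989 -0.008] ty [0.989 0.147 0.019] tz [ 0.02  -0.005 -1.   ] w 0.025 F [ 0.9 -2.2 11.4] q [ 0.29  0.32  1.7  -0.01  1.11  0.15]
```

View pics/s3c.png

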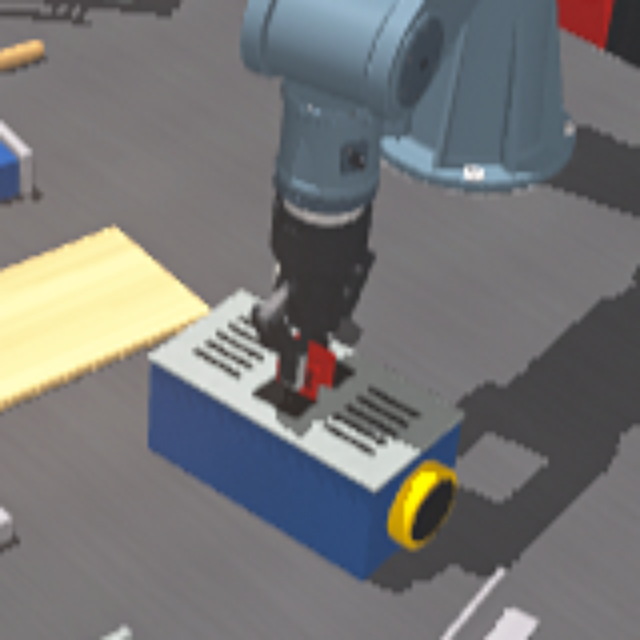

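The tabs are squeezed, with a width of about 25 mm. Lifting.

```bash
python3 -m pendant '[0,0,0,0,0,0,0,-0.005,0,0,0,0,-0.015,0,0,0,0,-0.03,0,0,0,0,-0.05,0,0,0,0,-0.08,0,0,0,0,-0.11,0,0,0,0,-0.14,0,0,0,0,-0.14,0,0,0,0,-0.14,0,0]' 60
python3 - <<'E'
from h import *
st(); im=snap('side','s4'); im=cv2.resize(im[100:300,300:480],None,fx=3,fy=3); cv2.imwrite('pics/s4c.png',im)
to([0.544,-0.0174,0.25],-4-8.4*0)
E
```

```text
time_s: 9.1
eef_pos: [0.5107, 0.276, 0.255]
tcp_rot: [0.01, 0.653, 0.757, 0.007]
ft_force: [-0.2, 0.1, -3.8]
gripper_width: 0.0245
t 9.1 tcp [0.5107 0.276  0.255 ] tx [-0.147  0.989 -0.007] ty [0.989 0.147 0.024] tz [ 0.024 -0.003 -1.   ] w 0.0245 F [-0.2  0.1 -3.8] q [ 0.3   0.16  1.58 -0.01  1.38  0.15]
t 9.15 tcp [0.5095 0.2756 0.2526] tx [-0.147  0.989 -0.007] ty [0.989 0.147 0.019] tz [ 0.02  -0.005 -1.   ] w 0.0246 F [ 0.3  0.1 -4.4] q [ 0.3   0.16  1.59 -0.01  1.38  0.15]
shift [-0.2948 -0.0089  0.0046]
turn(tool z down) 12.44 alt -167.56
```

View pics/s4c.png

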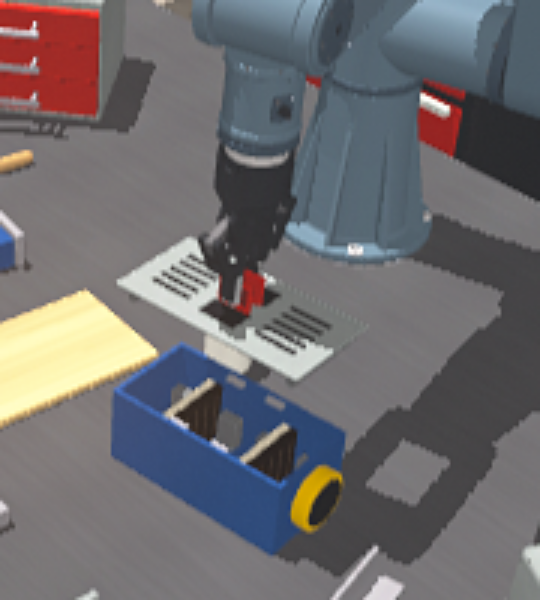

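Two screens show in the box. The cover has to be turned so that its long side lies along the board.

```bash
python3 -m pendant '[-0.04,0,0,-7,0,-0.08,0,0,-14,0,-0.12,-0.002,0,-21,0,-0.16,-0.004,0,-28,0,-0.2,-0.006,0,-35,0,-0.24,-0.009,0,-42,0,-0.28,-0.009,0,-49,0,-0.2948,-0.0089,0,-56,0,-0.2948,-0.0089,0,-63,0,-0.2948,-0.0089,0,-70,0,-0.2948,-0.0089,0,-77,0,-0.2948,-0.0089,0,-77.6,0,-0.2948,-0.0089,0,-77.6,0,-0.2948,-0.0089,0,-77.6,0]' 60
python3 - <<'E'
from h import *
im=snap('top','t5'); cv2.imwrite('pics/t5c.png',cv2.resize(im[140:280,160:440],None,fx=2.8,fy=2.8,interpolation=cv2.INTER_CUBIC)); im=snap('side','s5'); im=cv2.resize(im[100:300,230:480],None,fx=3,fy=3); cv2.imwrite('pics/s5c.png',im)
for c in('side','top'):
  for n in ('board','cover'):print(c,n,[(np.round(x['point'],4),x['confidence']) for x in viewer.mark_of(c,n)[:2]])
to([0.544,-0.0174,0.25],86)
E
```

```text
time_s: 10.32
eef_pos: [0.5428, -0.0171, 0.2525]
tcp_rot: [0.008, 0.036, 0.999, -0.001]
ft_force: [-0.2, 0.3, -2.8]
gripper_width: 0.0248
side board [(array([ 5.445e-01, -1.600e-02, -1.000e-04]), 0.84), (array([0.5173, 0.2187, 0.0048]), 0.65)]
side cover [(array([ 0.5406, -0.0179,  0.24  ]), 0.61)]
top board []
top cover [(array([ 0.5445, -0.0236,  0.2366]), 0.76)]
t 10.62 tcp [ 0.5438 -0.0172  0.2545] tx [-0.997  0.07  -0.02 ] ty [ 0.07   0.998 -0.003] tz [ 0.02  -0.004 -1.   ] w 0.0248 F [-0.   0.7 -2.3] q [-0.25  0.08  1.67  0.    1.37 -1.75]
shift [-0.0001 -0.0002  0.0045]
turn(tool z down) 0.0 alt -180.0
```

View pics/s5c.png

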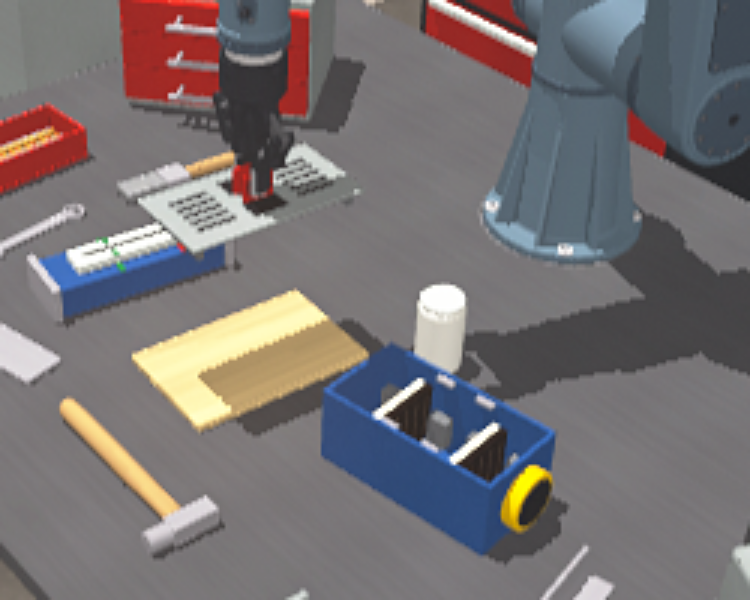

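View pics/t5c.png

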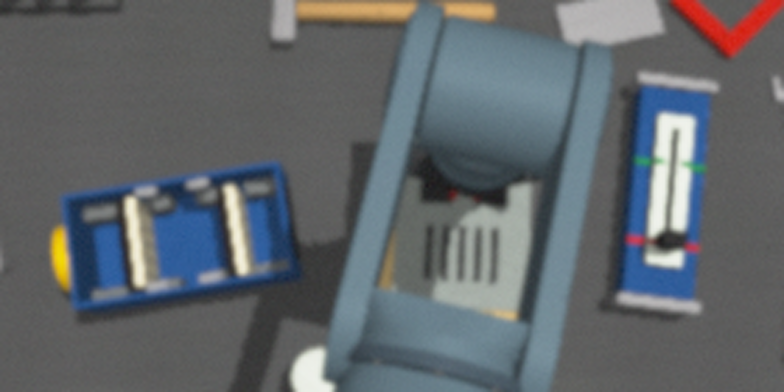

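The top view shows the screens in the two end slots, with the middle one empty. The board is where I measured it. Lowering the cover.

```bash
python3 -m pendant '[0,0,0.04,0,0,0,0,0.08,0,0,0,0,0.12,0,0,0,0,0.16,0,0,0,0,0.18,0,0,0,0,0.195,0,0,0,0,0.204,0,0,0,0,0.209,0,0,0,0,0.212,0,0,0,0,0.212,0,0,0,0,0.212,0,0]' 60
python3 - <<'E'
from h import *
st()
E
```

```text
time_s: 11.53
eef_pos: [0.5489, -0.0183, 0.0438]
tcp_rot: [0.011, 0.035, 0.999, -0.002]
ft_force: [-0.9, -0.3, -1.5]
gripper_width: 0.0246
t 11.53 tcp [ 0.5489 -0.0183  0.0438] tx [-0.997  0.07  -0.022] ty [ 0.07   0.998 -0.003] tz [ 0.022 -0.005 -1.   ] w 0.0246 F [-0.9 -0.3 -1.5] q [-0.25  0.36  1.81  0.    0.95 -1.75]
```

```bash
python3 -m pendant '[0,0,0.0015,0,0,0,0,0.0015,0,0,0,0,0.0015,0,0,0,0,0.0015,0,0.9,0,0,0.0015,0,0.9,0,0,0.0015,0,0.9,0,0,0.0015,0,0.9,0,0,0.0015,0,0.9,0,0,0.0015,0,0.9,0,0,0.0015,0,0.9,0,0,-0.005,0,0.95,0,0,-0.02,0,0.95,0,0,-0.06,0,0.95,0,0,-0.1,0,0.95,0,0,-0.14,0,0.95,0,0,-0.18,0,0.95,0,0,-0.2,0,0.95]' 60
python3 - <<'E'
from h import *
im=snap('side','s6'); im=cv2.resize(im[100:300,230:480],None,fx=3,fy=3); cv2.imwrite('pics/s6c.png',im)
for n in ('board','cover','screen_a','screen_a_clean','extractor'):print(n,[(np.round(x['point'],4),x['confidence']) for x in viewer.mark_of('side',n)[:4]])
st()
E
```

```text
time_s: 12.95
eef_pos: [0.5465, -0.0177, 0.2502]
tcp_rot: [0.015, 0.035, 0.999, -0.003]
ft_force: [1.5, -0.8, 0.0]
gripper_width: 0.0814
board [(array([ 0.7852,  0.0616, -0.0037]), 0.74), (array([ 0.5417, -0.0195, -0.0019]), 0.63), (array([ 5.600e-01, -2.533e-01, -3.000e-04]), 0.19)]
cover [(array([ 0.5457, -0.0191,  0.0281]), 0.69), (array([ 0.6172, -0.4244,  0.0014]), 0.21)]
screen_a [(array([0.5014, 0.3308, 0.0088]), 0.67), (array([0.5178, 0.2214, 0.0027]), 0.62), (array([0.3625, 0.1277, 0.    ]), 0.4)]
screen_a_clean [(array([0.505 , 0.3194, 0.0411]), 0.6), (array([ 0.6139, -0.4265,  0.0013]), 0.47)]
extractor [(array([0.5113, 0.2756, 0.0018]), 0.61), (array([ 0.5008, -0.2508,  0.0592]), 0.52)]
t 13.25 tcp [ 0.5436 -0.017   0.2422] tx [-0.997  0.07  -0.019] ty [ 0.07   0.998 -0.003] tz [ 0.019 -0.004 -1.   ] w 0.0816 F [-0.2  0.1 -0.8] q [-0.25  0.09  1.69  0.    1.35 -1.75]
```

View pics/s6c.png

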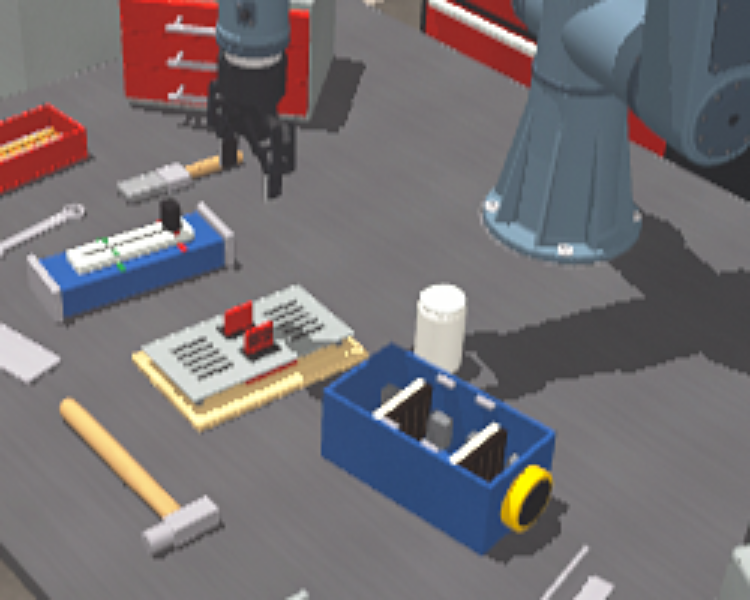

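The cover lies on the board and is released, at about (245,340) in the crop. The screens' dark faces look towards the inlet. I'll zoom in on the screens from above.

Run:
```python
from h import *
im=snap('top','t6')
x0,y0,k=175,185,6
b=cv2.resize(im[y0:y0+75,x0:x0+110],None,fx=k,fy=k,interpolation=cv2.INTER_CUBIC)
E=np.array([0.510,0.2745,0]);Y=np.radians(-81.6)
Rz=np.array([[np.cos(Y),-np.sin(Y),0],[np.sin(Y),np.cos(Y),0],[0,0,1]])
for cx,l,z,c in((0,(.115,.06),.1,(0,255,0)),(-.055,(.01,.048),.08,(0,0,255)),(.055,(.01,.048),.08,(0,0,255))):
    p=[proj('top',E+Rz@[cx+sx*l[0],sy*l[1],z]) for sx,sy in((1,1),(1,-1),(-1,-1),(-1,1))]
    cv2.polylines(b,[((np.array(p)-[x0,y0]+.5)*k).astype(np.int32)],True,c,1)
cv2.imwrite('pics/t6c.png',b)
for s in(-1,1): print(E+Rz@[s*.055,0,.08])
```

```text
[0.50196543 0.32890998 0.08      ]
[0.51803457 0.22009002 0.08      ]
```

View pics/t6c.png

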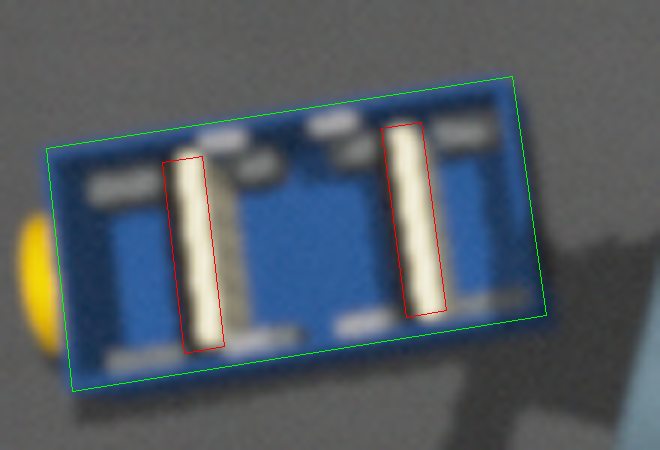

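Run:
```python
from h import *
to([0.502,0.329,0.055],98.4)
```

```text
t 13.3 tcp [ 0.5435 -0.0171  0.2419] tx [-0.997  0.07  -0.018] ty [ 0.07   0.998 -0.003] tz [ 0.018 -0.004 -1.   ] w 0.0812 F [-0.8  0.2 -0.9] q [-0.25  0.09  1.69  0.    1.35 -1.75]
shift [0.069  0.3428 0.1847]
turn(tool z down) -12.4 alt 167.6
```

```bash
python3 -m pendant '[0.069,0.3428,0,-12.4,0.55,0.069,0.3428,0,-12.4,0.55,0.069,0.3428,0,-12.4,0.55,0.069,0.3428,0,-12.4,0.55,0.069,0.3428,0,-12.4,0.55,0.069,0.3428,0,-12.4,0.55,0.069,0.3428,0,-12.4,0.55,0.069,0.3428,0,-12.4,0.55,0.069,0.3428,0,-12.4,0.55,0.069,0.3428,0,-12.4,0.55,0.069,0.3428,0,-12.4,0.55,0.069,0.3428,0,-12.4,0.55,0.069,0.3428,0,-12.4,0.55]' 60
python3 - <<'E'
from h import *
to([0.502,0.329,0.055],98.4)
E
```

```text
time_s: 14.38
eef_pos: [0.4987, 0.3283, 0.2389]
tcp_rot: [0.008, -0.072, 0.997, -0.003]
ft_force: [0.5, 0.5, 0.3]
gripper_width: 0.047
t 14.38 tcp [0.4987 0.3283 0.2389] tx [-0.989 -0.145 -0.016] ty [-0.145  0.989 -0.007] tz [ 0.017 -0.005 -1.   ] w 0.047 F [0.5 0.5 0.3] q [ 0.39  0.21  1.55 -0.01  1.36 -1.32]
shift [-0.0004  0.0016  0.184 ]
turn(tool z down) -0.09 alt 179.91
```

```bash
python3 -m pendant '[0,0.0016,0.04,0,0.55,0,0.0016,0.08,0,0.55,0,0.0016,0.12,0,0.55,0,0.0016,0.15,0,0.55,0,0.0016,0.173,0,0.55,0,0.0016,0.184,0,0.55,0,0.0016,0.184,0,0.55,0,0.0016,0.184,0,0,0,0.0016,0.184,0,0,0,0.0016,0.184,0,0,0,0.0016,0.184,0,0,0,0.0016,0.184,0,0,0,0.0016,0.184,0,0]' 60
python3 - <<'E'
from h import *
st()
E
```

```text
time_s: 15.47
eef_pos: [0.5034, 0.3296, 0.0574]
tcp_rot: [0.01, -0.073, 0.997, -0.003]
ft_force: [-0.5, -1.6, 7.8]
gripper_width: 0.0184
t 15.47 tcp [0.5034 0.3296 0.0574] tx [-0.989 -0.145 -0.021] ty [-0.145  0.989 -0.007] tz [ 0.021 -0.004 -1.   ] w 0.0184 F [-0.5 -1.6  7.8] q [ 0.39  0.44  1.67 -0.01  1.02 -1.32]
```

```bash
python3 -m pendant '[0,0,-0.01,0,0,0,0,-0.03,0,0,0,0,-0.06,0,0,0,0,-0.09,0,0,0,0,-0.12,0,0,0,0,-0.15,0,0,0,0,-0.15,7,0,0,0,-0.15,14,0,0,0,-0.15,21,0,0,0,-0.15,28,0,0,0,-0.15,35,0,0,0,-0.15,42,0,0,0,-0.15,49,0,0,0,-0.15,56,0,0,0,-0.15,63,0,0,0,-0.15,70,0,0,0,-0.15,77,0,0,0,-0.15,84,0,0,0,-0.15,90,0,0,0,-0.15,90,0]' 60
python3 - <<'E'
from h import *
s=to([0.502,0.329,0.21],-81.6)
E
```

```text
time_s: 17.13
eef_pos: [0.5, 0.3302, 0.2082]
tcp_rot: [0.009, 0.655, 0.755, 0.006]
ft_force: [-0.5, 0.1, -1.2]
gripper_width: 0.0193
t 17.13 tcp [0.5    0.3302 0.2082] tx [-0.141  0.99  -0.006] ty [0.99  0.141 0.021] tz [ 0.022 -0.003 -1.   ] w 0.0193 F [-0.5  0.1 -1.2] q [ 0.39  0.24  1.58 -0.01  1.3   0.25]
shift [-0.0015  0.0018 -0.0017]
turn(tool z down) 89.73 alt -90.27
```

```bash
python3 -m pendant '[0,0,0,7,0,0,0,0,14,0,0,0,0,21,0,0,0,0,28,0,0,0,0,35,0,0,0,0,42,0,0,0,0,49,0,0,0,0,56,0,0,0,0,63,0,0,0,0,70,0,0,0,0,77,0,0,0,0,84,0,0,0,0,89.7,0,0,0,0,89.7,0,0,0,0,89.7,0]' 60
python3 - <<'E'
from h import *
im=snap('side','s7'); im=cv2.resize(im[120:300,300:480],None,fx=4,fy=4)[:600]; cv2.imwrite('pics/s7c.png',im)
im=snap('top','t7');cv2.imwrite('pics/t7c.png',cv2.resize(im[160:270,160:290],None,fx=5,fy=5,interpolation=cv2.INTER_CUBIC))
to([0.502,0.329,0.0574],-81.6)
E
```

```text
time_s: 18.38
eef_pos: [0.4999, 0.3303, 0.2087]
tcp_rot: [0.002, 0.997, 0.076, 0.011]
ft_force: [0.5, 0.0, -1.6]
gripper_width: 0.0189
t 18.48 tcp [0.5    0.3303 0.2085] tx [0.988 0.151 0.021] ty [ 0.151 -0.989  0.006] tz [ 0.022 -0.003 -1.   ] w 0.0188 F [ 0.4  0.3 -0.7] q [ 0.39  0.24  1.58 -0.01  1.3   1.81]
shift [-0.0014  0.0006  0.1511]
turn(tool z down) 0.26 alt -179.74
```

View pics/s7c.png

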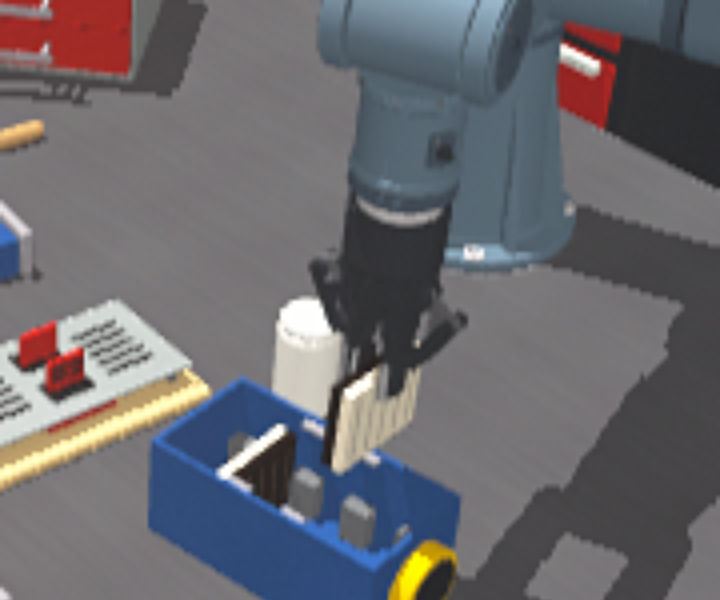

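View pics/t7c.png

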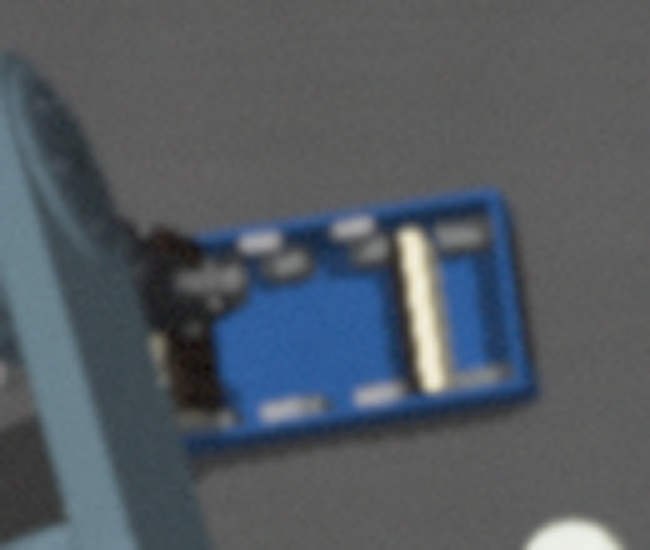

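```bash
python3 -m pendant '[-0.001,0.0006,0.03,0.3,0,-0.001,0.0006,0.06,0.3,0,-0.001,0.0006,0.08,0.3,0,-0.001,0.0006,0.1,0.3,0,-0.001,0.0006,0.115,0.3,0,-0.001,0.0006,0.13,0.3,0,-0.001,0.0006,0.14,0.3,0,-0.001,0.0006,0.147,0.3,0,-0.001,0.0006,0.148,0.3,0]' 60
python3 - <<'E'
from h import *
st()
E
```

```text
time_s: 19.23
eef_pos: [0.5018, 0.3288, 0.0595]
tcp_rot: [0.003, 0.997, 0.074, 0.01]
ft_force: [-0.5, 1.0, -1.0]
gripper_width: 0.0191
t 19.23 tcp [0.5018 0.3288 0.0595] tx [0.989 0.147 0.02 ] ty [ 0.147 -0.989  0.007] tz [ 0.02  -0.004 -1.   ] w 0.0191 F [-0.5  1.  -1. ] q [ 0.39  0.43  1.67 -0.01  1.02  1.82]
```

```bash
python3 -m pendant '[0,0,0.0025,0,0,0,0,0.0025,0,0,0,0,0.0025,0,0.5,0,0,0.0025,0,0.5,0,0,0.0025,0,0.5,0,0,0.0025,0,0.5,0,0,-0.01,0,0.5,0,0,-0.04,0,0.5,0,0,-0.08,0,0.5,0,0,-0.12,0,0.5,0,0,-0.16,0,0.5,0,0,-0.16,0,0.5]' 60
python3 - <<'E'
from h import *
im=snap('side','s8'); im=cv2.resize(im[120:300,300:480],None,fx=4,fy=4)[:600]; cv2.imwrite('pics/s8c.png',im)
to([0.518,0.2205,0.0565],-81.6)
E
```

```text
time_s: 20.23
eef_pos: [0.5029, 0.3315, 0.2307]
tcp_rot: [0.0, 0.997, 0.074, 0.018]
ft_force: [1.5, 0.9, 1.1]
gripper_width: 0.0428
t 20.28 tcp [0.5016 0.3309 0.2267] tx [0.989 0.147 0.031] ty [ 0.147 -0.989  0.004] tz [ 0.031  0.001 -1.   ] w 0.0428 F [ 0.9 -0.8  0.7] q [ 0.39  0.22  1.57 -0.01  1.32  1.82]
shift [-0.0053  0.1109  0.1705]
turn(tool z down) 0.04 alt -179.96
```

View pics/s8c.png

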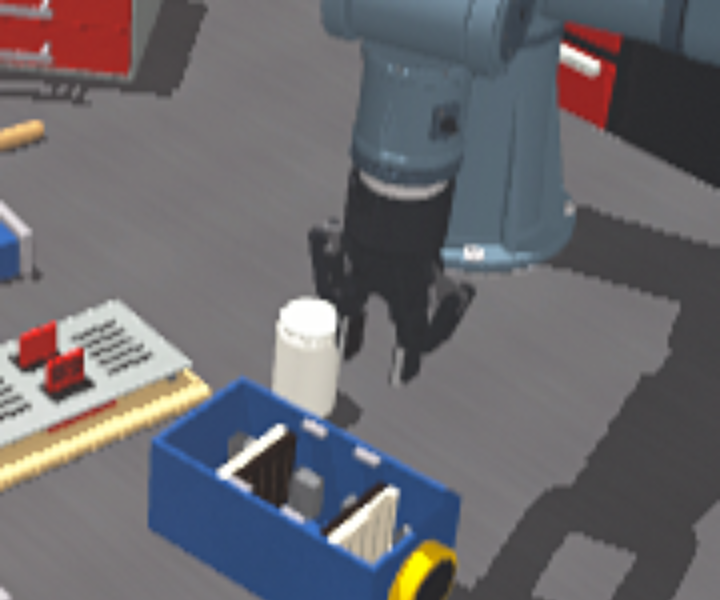

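The first screen is back in its slot, pale face towards the inlet, at around (370,520). I'll let the arm settle, then go for the second.

Run:
```python
from h import *
for i in range(6): viewer.snapshot('top')
to([0.518,0.2205,0.0565],-81.6)
```

```text
t 20.58 tcp [0.4976 0.329  0.2176] tx [0.989 0.147 0.016] ty [ 0.147 -0.989  0.008] tz [ 0.017 -0.005 -1.   ] w 0.0428 F [-0.2  0.2  0.4] q [ 0.39  0.23  1.57 -0.01  1.32  1.82]
shift [0.0017 0.1091 0.162 ]
turn(tool z down) 0.02 alt -179.98
```

```bash
python3 -m pendant '[0.0017,0.036,0,0,0.5,0.0017,0.072,0,0,0.5,0.0017,0.1,0,0,0.5,0.0017,0.1091,0,0,0.5,0.0017,0.1091,0.03,0,0.5,0.0017,0.1091,0.07,0,0.5,0.0017,0.1091,0.11,0,0.5,0.0017,0.1091,0.14,0,0.5,0.0017,0.1091,0.155,0,0.5,0.0017,0.1091,0.162,0,0.5,0.0017,0.1091,0.162,0,0.5,0.0017,0.1091,0.162,0,0,0.0017,0.1091,0.162,0,0,0.0017,0.1091,0.162,0,0,0.0017,0.1091,0.162,0,0,0.0017,0.1091,0.162,0,0,0.0017,0.1091,0.162,0,0]' 60
python3 - <<'E'
from h import *
st()
E
```

```text
time_s: 22.0
eef_pos: [0.5191, 0.2208, 0.058]
tcp_rot: [0.003, 0.997, 0.073, 0.01]
ft_force: [-1.6, 0.5, 6.8]
gripper_width: 0.0187
t 22.0 tcp [0.5191 0.2208 0.058 ] tx [0.989 0.147 0.019] ty [ 0.147 -0.989  0.007] tz [ 0.02  -0.004 -1.   ] w 0.0187 F [-1.6  0.5  6.8] q [ 0.2   0.36  1.77 -0.01  0.99  1.63]
```

```bash
python3 -m pendant '[0,0,-0.01,0,0,0,0,-0.03,0,0,0,0,-0.06,0,0,0,0,-0.09,0,0,0,0,-0.12,0,0,0,0,-0.15,0,0,0,0,-0.15,-7,0,0,0,-0.15,-14,0,0,0,-0.15,-21,0,0,0,-0.15,-28,0,0,0,-0.15,-35,0,0,0,-0.15,-42,0,0,0,-0.15,-49,0,0,0,-0.15,-56,0,0,0,-0.15,-63,0,0,0,-0.15,-70,0,0,0,-0.15,-77,0,0,0,-0.15,-84,0,0,0,-0.15,-90,0,0,0,-0.15,-90,0]' 60; python3 -m pendant '[0,0,0,-7,0,0,0,0,-14,0,0,0,0,-21,0,0,0,0,-28,0,0,0,0,-35,0,0,0,0,-42,0,0,0,0,-49,0,0,0,0,-56,0,0,0,0,-63,0,0,0,0,-70,0,0,0,0,-77,0,0,0,0,-84,0,0,0,0,-90,0,0,0,0,-90,0,0,0,0,-90,0]' 60
python3 - <<'E'
from h import *
im=snap('side','s9'); im=cv2.resize(im[120:300,300:480],None,fx=4,fy=4)[:600]; cv2.imwrite('pics/s9c.png',im)
to([0.518,0.2205,0.0595],-81.6)
E
```

```text
time_s: 23.67
eef_pos: [0.5159, 0.2214, 0.2084]
tcp_rot: [0.009, 0.652, 0.758, 0.005]
ft_force: [0.1, 1.0, -1.0]
gripper_width: 0.0189
time_s: 24.92
eef_pos: [0.5157, 0.2214, 0.2087]
tcp_rot: [0.01, -0.073, 0.997, -0.003]
ft_force: [-0.2, 1.2, -0.9]
gripper_width: 0.0188
t 24.97 tcp [0.5157 0.2214 0.2086] tx [-0.989 -0.145 -0.019] ty [-0.145  0.989 -0.007] tz [ 0.02  -0.004 -1.   ] w 0.0187 F [-0.4  0.2 -0.9] q [ 0.2   0.16  1.68 -0.01  1.28 -1.52]
shift [ 7.000e-04 -1.000e-04  1.491e-01]
turn(tool z down) -0.05 alt 179.95
```

View pics/s9c.png

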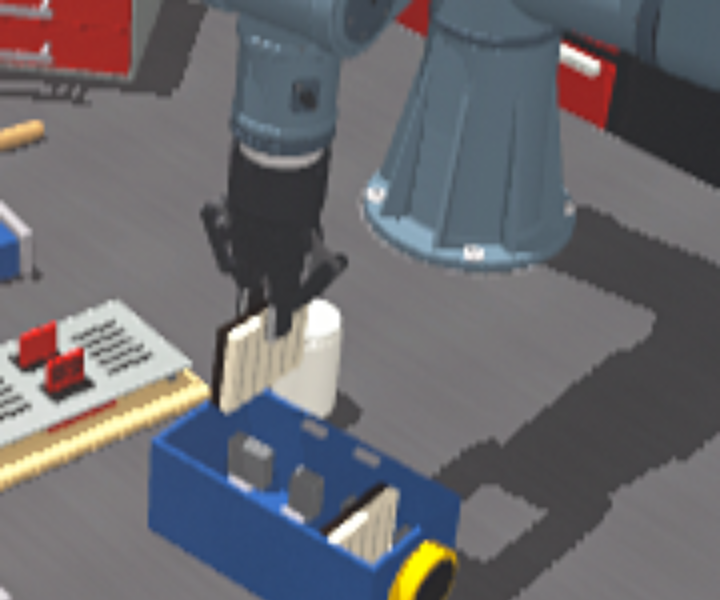

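The second screen is held with its pale face towards the inlet. Lowering it.

```bash
python3 -m pendant '[0.0007,0,0.03,0,0,0.0007,0,0.06,0,0,0.0007,0,0.08,0,0,0.0007,0,0.1,0,0,0.0007,0,0.115,0,0,0.0007,0,0.13,0,0,0.0007,0,0.14,0,0,0.0007,0,0.147,0,0,0.0007,0,0.149,0,0,0.0007,0,0.149,0,0]' 60
python3 - <<'E'
from h import *
st()
E
```

```text
time_s: 25.8
eef_pos: [0.5181, 0.2207, 0.0599]
tcp_rot: [0.01, -0.072, 0.997, -0.003]
ft_force: [0.5, -0.3, -0.9]
gripper_width: 0.0185
t 25.8 tcp [0.5181 0.2207 0.0599] tx [-0.989 -0.144 -0.019] ty [-0.144  0.99  -0.007] tz [ 0.02  -0.004 -1.   ] w 0.0185 F [ 0.5 -0.3 -0.9] q [ 0.2   0.36  1.77 -0.01  0.99 -1.51]
```

```bash
python3 -m pendant '[0,0,0.0025,0,0,0,0,0.0025,0,0,0,0,0.0025,0,0.5,0,0,0.0025,0,0.5,0,0,0.0025,0,0.5,0,0,0.0025,0,0.5,0,0,-0.01,0,0.5,0,0,-0.04,0,0.5,0,0,-0.08,0,0.5,0,0,-0.12,0,0.5,0,0,-0.16,0,0.5,0,0,-0.16,0,0.5,0,0,-0.16,0,0.5,0,0,-0.16,0,0.5]' 60
python3 - <<'E'
from h import *
for i in range(3): snap('top','t10')
im=snap('side','s10'); im=cv2.resize(im[120:300,240:480],None,fx=3.3,fy=3.3)[:600]; cv2.imwrite('pics/s10c.png',im)
for c in('top','side'):
  for n in('cover','board'): print(c,n,[(np.round(x['point'],4),x['confidence']) for x in viewer.mark_of(c,n)[:2]])
im=cv2.imread('pics/t10.png'); cv2.imwrite('pics/t10c.png',cv2.resize(im[165:275,165:365],None,fx=4,fy=4,interpolation=cv2.INTER_CUBIC))
st()
E
```

```text
time_s: 26.97
eef_pos: [0.5147, 0.2214, 0.2204]
tcp_rot: [0.01, -0.072, 0.997, -0.003]
ft_force: [0.7, 0.2, -0.5]
gripper_width: 0.0425
top cover [(array([ 0.5482, -0.0223,  0.028 ]), 0.56)]
top board []
side cover [(array([ 0.5443, -0.0196,  0.0278]), 0.89), (array([ 0.7723, -0.2149,  0.0031]), 0.26)]
side board [(array([ 0.5436, -0.0172,  0.0007]), 0.58)]
t 27.37 tcp [0.5146 0.2213 0.219 ] tx [-0.989 -0.144 -0.017] ty [-0.144  0.99  -0.007] tz [ 0.018 -0.005 -1.   ] w 0.0426 F [-0.4 -0.3  0.6] q [ 0.2   0.15  1.67 -0.01  1.31 -1.51]
```

View pics/s10c.png

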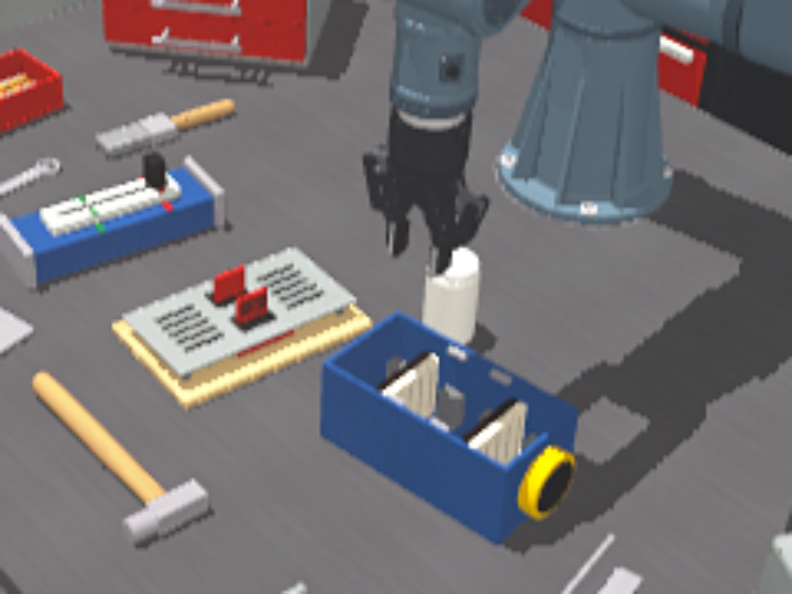

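View pics/t10c.png

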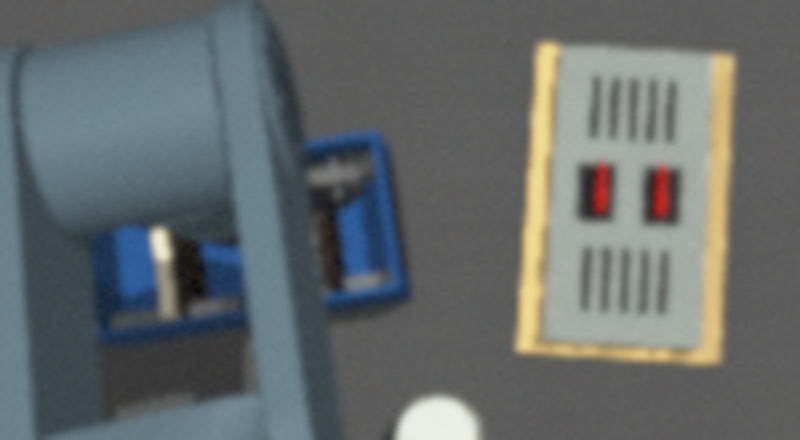

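Both screens now face the inlet and stand seated. The cover sits squarely on the board, with corners at about (558,45), (712,53), (700,350) and (545,343) in the crop.

Run:
```python
from h import *
C=np.array([ray('top',165+u/4,165+v/4,.035) for u,v in[(558,45),(712,53),(700,350),(545,343)]])
print(C.round(4),C.mean(0).round(4))
for a,b in((0,3),(1,2),(0,1),(3,2)): d=C[a]-C[b]; print(np.linalg.norm(d).round(4),np.degrees(np.arctan2(d[1],d[0])).round(2))
im=cv2.imread('pics/t10.png'); h=cv2.cvtColor(im,cv2.COLOR_BGR2HSV); m=cv2.inRange(h,(0,150,80),(8,255,255))|cv2.inRange(h,(172,150,80),(180,255,255)); m[:,:290]=0;m[:,350:]=0
n,l,s,c=cv2.connectedComponentsWithStats(m);print(s[1:],c[1:]); p=[ray('top',*q,.065) for q in c[1:]]; print(np.round(p,4),np.mean(p,0))
to([.545,-.019,.0425],86)
```

```text
[[ 0.6653  0.0353  0.035 ]
 [ 0.6576 -0.088   0.035 ]
 [ 0.4218 -0.0715  0.035 ]
 [ 0.429   0.0483  0.035 ]] [ 0.5434 -0.019   0.035 ]
0.2367 -3.13
0.2364 -4.0
0.1236 86.41
0.12 86.57
[[313 207   4  11  41]
 [328 208   4  11  42]] [[314.53658537 212.09756098]
 [329.5        213.        ]]
[[ 0.5446  0.0062  0.065 ]
 [ 0.5413 -0.0397  0.065 ]] [ 0.54296979 -0.01670726  0.065     ]
t 27.37 tcp [0.5146 0.2213 0.219 ] tx [-0.989 -0.144 -0.017] ty [-0.144  0.99  -0.007] tz [ 0.018 -0.005 -1.   ] w 0.0426 F [-0.4 -0.3  0.6] q [ 0.2   0.15  1.67 -0.01  1.31 -1.51]
shift [ 0.0076 -0.2408  0.1782]
turn(tool z down) 12.29 alt -167.71
```

```bash
python3 -m pendant '[0.007,-0.2405,0,12,0.9,0.007,-0.2405,0,12,0.9,0.007,-0.2405,0,12,0.9,0.007,-0.2405,0,12,0.9,0.007,-0.2405,0,12,0.9,0.007,-0.2405,0,12,0.9,0.007,-0.2405,0,12,0.9,0.007,-0.2405,0,12,0.9,0.007,-0.2405,0,12,0.9,0.007,-0.2405,0,12,0.9,0.007,-0.2405,0,12,0.9]' 60
python3 - <<'E'
from h import *
viewer.snapshot('top')
im=snap('side','s11'); im=cv2.resize(im[120:300,240:480],None,fx=3.3,fy=3.3)[:600]; cv2.imwrite('pics/s11c.png',im)
for n in('cover','board'): print(n,[(np.round(x['point'],4),x['confidence']) for x in viewer.mark_of('side',n)[:2]])
to([.5455,-.0185,.042],86.3)
E
```

```text
time_s: 28.28
eef_pos: [0.5421, -0.0162, 0.2206]
tcp_rot: [0.009, 0.031, 0.999, -0.002]
ft_force: [-0.2, -0.4, -0.9]
gripper_width: 0.0768
cover [(array([ 0.5445, -0.0196,  0.0277]), 0.82)]
board [(array([ 5.464e-01, -1.870e-02,  2.000e-04]), 0.78)]
t 28.48 tcp [ 0.5423 -0.0168  0.2208] tx [-0.998  0.063 -0.019] ty [ 0.063  0.998 -0.004] tz [ 0.018 -0.005 -1.   ] w 0.0771 F [-0.3  0.2 -0.5] q [-0.25  0.11  1.71 -0.    1.3  -1.76]
shift [ 0.     -0.0008  0.1788]
turn(tool z down) 0.07 alt -179.93
```

View pics/s11c.png

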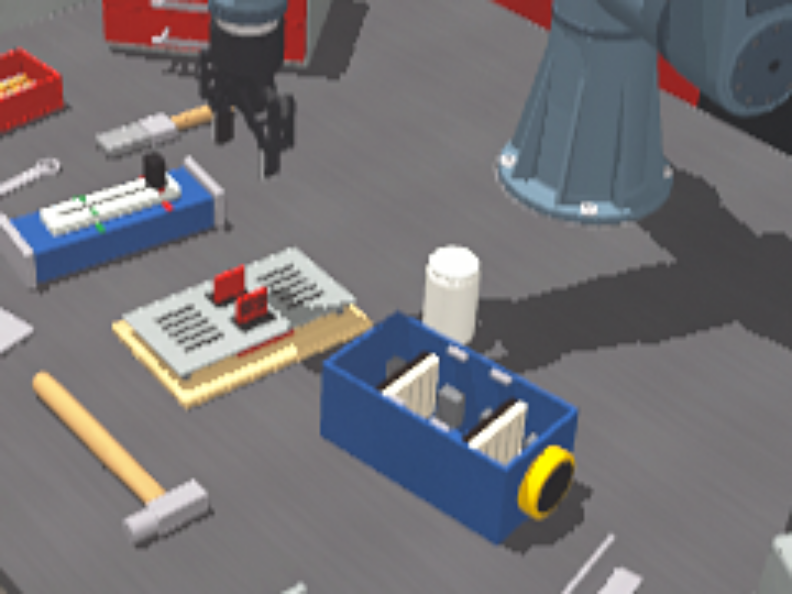

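```bash
python3 -m pendant '[0,-0.0008,0.04,0,0.9,0,-0.0008,0.08,0,0.9,0,-0.0008,0.12,0,0.9,0,-0.0008,0.15,0,0.9,0,-0.0008,0.168,0,0.9,0,-0.0008,0.177,0,0.9,0,-0.0008,0.178,0,0.9,0,-0.0008,0.178,0,0,0,-0.0008,0.178,0,0,0,-0.0008,0.178,0,0,0,-0.0008,0.178,0,0,0,-0.0008,0.178,0,0,0,-0.0008,0.178,0,0,0,-0.0008,0.178,0,0,0,-0.0008,0.178,0,0]' 60
python3 - <<'E'
from h import *
st()
E
```

```text
time_s: 29.73
eef_pos: [0.5476, -0.0185, 0.0461]
tcp_rot: [0.011, 0.032, 0.999, -0.002]
ft_force: [-3.6, 3.2, 14.0]
gripper_width: 0.0245
t 29.73 tcp [ 0.5476 -0.0185  0.0461] tx [-0.998  0.063 -0.023] ty [ 0.064  0.998 -0.004] tz [ 0.023 -0.005 -1.   ] w 0.0245 F [-3.6  3.2 14. ] q [-0.25  0.35  1.82  0.    0.95 -1.76]
```

```bash
python3 -m pendant '[0,0,-0.01,0,0,0,0,-0.03,0,0,0,0,-0.06,0,0,0,0,-0.1,0,0,0,0,-0.14,0,0,0,0,-0.18,0,0,0,0,-0.2,0,0,0,0,-0.2,0,0,0,0,-0.2,0,0,0,0,-0.2,0,0]' 60
python3 - <<'E'
from h import *
for i in range(3): viewer.snapshot('top')
to([0.51,0.2745,0.25],8.4)
E
```

```text
time_s: 30.57
eef_pos: [0.5419, -0.0172, 0.2446]
tcp_rot: [0.01, 0.032, 0.999, -0.002]
ft_force: [-0.5, 0.5, -4.1]
gripper_width: 0.0242
t 30.72 tcp [ 0.5417 -0.0172  0.2437] tx [-0.998  0.064 -0.019] ty [ 0.064  0.998 -0.003] tz [ 0.019 -0.004 -1.   ] w 0.0238 F [-0.3 -0.5 -4.5] q [-0.25  0.08  1.69  0.    1.35 -1.76]
shift [ 0.0501  0.2891 -0.0082]
turn(tool z down) 77.95 alt -102.05
```

```bash
python3 -m pendant '[0.006,0.035,-0.01,7,0,0.012,0.07,-0.01,14,0,0.018,0.105,-0.01,21,0,0.024,0.14,-0.01,28,0,0.03,0.175,-0.01,35,0,0.036,0.21,-0.01,42,0,0.042,0.245,-0.01,49,0,0.05,0.28,-0.01,56,0,0.05,0.2891,-0.01,63,0,0.05,0.2891,-0.01,70,0,0.05,0.2891,-0.01,77,0,0.05,0.2891,-0.01,78,0,0.05,0.2891,-0.01,78,0,0.05,0.2891,-0.01,78,0]' 60
python3 - <<'E'
from h import *
for i in range(3): im=snap('top','t12')
cv2.imwrite('pics/t12c.png',cv2.resize(im[160:270,160:300],None,fx=5,fy=5,interpolation=cv2.INTER_CUBIC))
im=snap('side','s12'); im=cv2.resize(im[120:300,300:480],None,fx=4.4,fy=4.4,interpolation=cv2.INTER_CUBIC)[:600]; cv2.imwrite('pics/s12c.png',im)
for c in('top','side'): print([(np.round(x['point'],4),x['confidence']) for x in viewer.mark_of(c,'cover')[:2]])
to([0.51,0.2745,0.25],8.4)
E
```

```text
time_s: 31.88
eef_pos: [0.5095, 0.2744, 0.2504]
tcp_rot: [0.008, 0.653, 0.757, 0.003]
ft_force: [-0.2, -0.4, -3.6]
gripper_width: 0.0242
[(array([0.5152, 0.2713, 0.2332]), 0.92), (array([ 0.3622, -0.4136, -0.0019]), 0.7)]
[(array([0.5092, 0.2734, 0.2346]), 0.82), (array([ 6.165e-01, -4.262e-01, -4.000e-04]), 0.66)]
t 32.18 tcp [0.5101 0.2744 0.2517] tx [-0.146  0.989 -0.007] ty [0.989 0.146 0.018] tz [ 0.018 -0.004 -1.   ] w 0.0243 F [ 0.9 -0.7 -4. ] q [ 0.29  0.16  1.59 -0.01  1.38  0.15]
shift [ 0.0001 -0.0001  0.0017]
turn(tool z down) -0.03 alt 179.97
```

View pics/s12c.png

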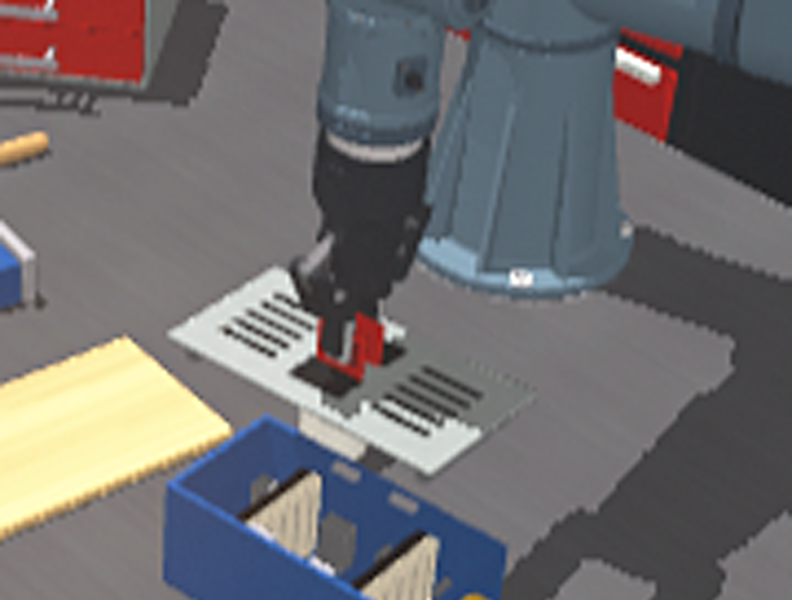

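View pics/t12c.png

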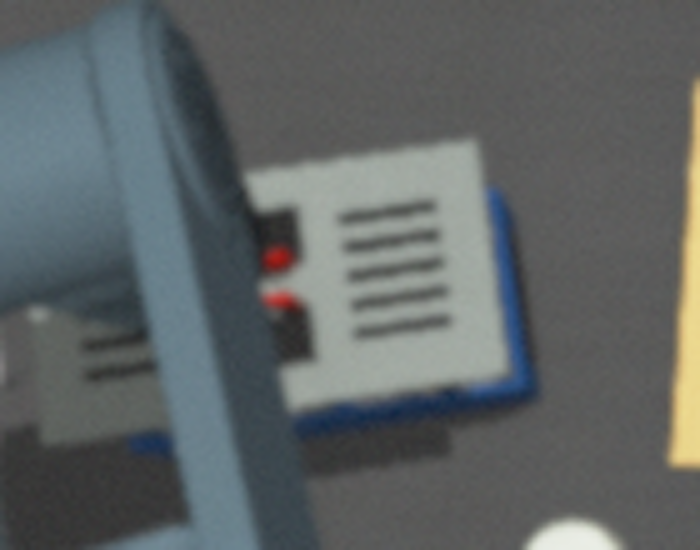

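I'll solve for the held cover's pose from corners in both views.

```bash
cat > fit.py <<'E'
from h import *
from scipy.optimize import least_squares
def fit(obs,L,W,z0,x0,free_tilt=True,fixz=None):
    # obs: list (cam, sx, sy, u, v)
    def res(p):
        x,y,z,yaw,rx,ry=p
        if fixz is not None: z=fixz
        if not free_tilt: rx=ry=0
        M=R.from_euler('ZYX',[yaw,ry,rx]).as_matrix()
        out=[]
        for c,sx,sy,u,v in obs:
            q=proj(c,np.array([x,y,z])+M@[sx*L,sy*W,0]); out+= [q[0]-u,q[1]-v]
        return out+[rx*20,ry*20]
    r=least_squares(res,[*x0,z0,np.radians(-81.6),0,0],loss='soft_l1'); p=r.x
    print(np.round(p[:3],4),'yaw',np.degrees(p[3]).round(2),'tilt',p[4:].round(4)); print(np.round(res(p),2)); return p
E
python3 - <<'E'
from fit import *
S=lambda u,v:(300+u/4.4-.5,120+v/4.4-.5)
T=lambda u,v:(160+u/5-.5,160+v/5-.5)
# ext x dir = -y world = right in top; ext y = +x world = up in top
o=[('side',1,1,*S(275,265)),('side',1,-1,*S(540,390))][:0]
# side view: left corner (168,333): far from inlet (+x), +y(world +x, toward camera)
o+=[('side',1,1,*S(168,333)),('side',-1,1,*S(435,475)),('side',-1,-1,*S(540,390)),('side',1,-1,*S(275,265)),
    ('top',1,1,*T(475,140)),('top',1,-1,*T(512,375)),('top',-1,-1,*T(38,445))]
fit(o,.118,.062,.2406,(.51,.2745))
S=lambda u,v:(320+u/6-.5,190+v/6-.5); T=lambda u,v:(170+u/6-.5,180+v/6-.5)
o=[('side',1,1,*S(102,236)),('side',-1,1,*S(440,436)),('side',-1,-1,*S(578,318)),('side',1,-1,*S(247,135)),
   ('top',1,1,*T(543,102)),('top',1,-1,*T(576,345)),('top',-1,-1,*T(92,424)),('top',-1,1,*T(66,176))]
fit(o,.118,.062,.105,(.51,.2745))
E
```

```text
[0.5095 0.2745 0.2384] yaw -81.88 tilt [-0.0062  0.0194]
[ 0.63  0.28  0.08 -0.32  0.5   0.17  1.21 -0.22  0.75 -0.36 -0.34 -0.6
  0.89 -0.23 -0.12  0.39]
[0.5117 0.2756 0.1011] yaw -81.68 tilt [-0.0112  0.0066]
[ 0.45 -0.07  1.05  0.11  1.2   0.17 -0.01  0.    0.51 -0.52  0.77  0.05
  0.05 -0.16  0.21 -0.72 -0.22  0.13]
```

```bash
python3 -m pendant '[0.001,0,0.03,0,0,0.001,0,0.06,0,0,0.001,0,0.08,0,0,0.001,0,0.095,0,0,0.001,0,0.105,0,0,0.001,0,0.11,0,0,0.001,0,0.115,0,0,0.001,0,0.115,0,0,0.001,0,0.115,0,0]' 60
python3 - <<'E'
from h import *
im=snap('side','s13'); im=cv2.resize(im[140:300,300:460],None,fx=3.7,fy=3.7,interpolation=cv2.INTER_CUBIC)[:600]; cv2.imwrite('pics/s13c.png',im)
st()
E
```

```text
time_s: 32.93
eef_pos: [0.5126, 0.275, 0.1376]
tcp_rot: [0.009, 0.654, 0.757, 0.005]
ft_force: [0.5, 0.1, -3.0]
gripper_width: 0.0241
t 32.98 tcp [0.5128 0.2751 0.1379] tx [-0.146  0.989 -0.007] ty [0.989 0.146 0.019] tz [ 0.02  -0.004 -1.   ] w 0.024 F [-0.3 -0.3 -3.3] q [ 0.29  0.28  1.68 -0.01  1.16  0.15]
```

View pics/s13c.png

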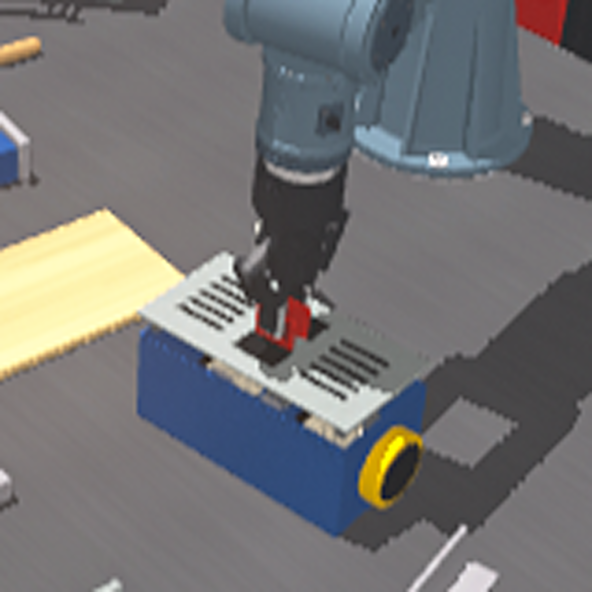

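```bash
python3 -m pendant '[0,0,0.004,0,0,0,0,0.008,0,0,0,0,0.012,0,0,0,0,0.012,0,0]' 60
python3 - <<'E'
from h import *
st()
E
```

```text
time_s: 33.32
eef_pos: [0.5124, 0.2749, 0.1249]
tcp_rot: [0.008, 0.654, 0.757, 0.005]
ft_force: [-0.6, -1.1, -2.6]
gripper_width: 0.0242
t 33.32 tcp [0.5124 0.2749 0.1249] tx [-0.146  0.989 -0.007] ty [0.989 0.146 0.018] tz [ 0.019 -0.004 -1.   ] w 0.0242 F [-0.6 -1.1 -2.6] q [ 0.29  0.3   1.69 -0.01  1.13  0.15]
```

Both lips have gone in (9 mm above seat) with no contact force. Continuing.

```bash
python3 -m pendant '[0,0,0.003,0,0,0,0,0.006,0,0,0,0,0.009,0,0,0,0,0.01,0,0,0,0,0.01,0,0]' 60
python3 - <<'E'
from h import *
im=snap('side','s14'); im=cv2.resize(im[160:300,300:440],None,fx=4,fy=4,interpolation=cv2.INTER_CUBIC)[:600]; cv2.imwrite('pics/s14c.png',im)
st()
E
```

```text
time_s: 33.73
eef_pos: [0.5129, 0.2751, 0.1163]
tcp_rot: [0.009, 0.653, 0.757, 0.005]
ft_force: [-3.0, 0.3, 7.6]
gripper_width: 0.0241
t 33.78 tcp [0.5129 0.2751 0.1163] tx [-0.146  0.989 -0.007] ty [0.989 0.146 0.018] tz [ 0.019 -0.004 -1.   ] w 0.0241 F [-2.3  0.4  7.5] q [ 0.29  0.31  1.69 -0.01  1.12  0.15]
```

View pics/s14c.png

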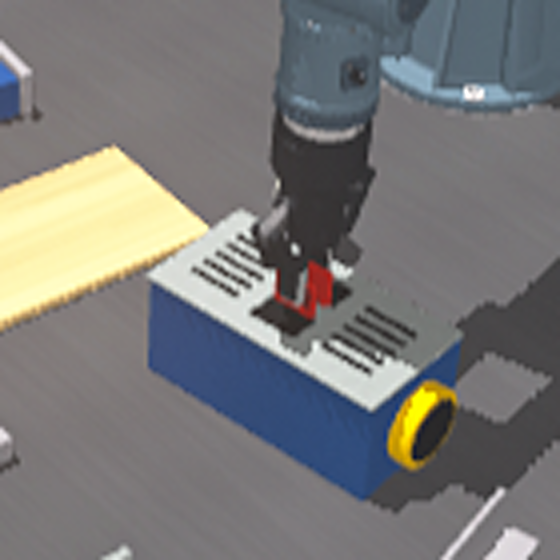

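The cover is down on the rim. I'll press lightly and release.

```bash
python3 -m pendant '[0,0,0.002,0,0,0,0,0.002,0,0,0,0,0.002,0,0.9,0,0,0.002,0,0.9,0,0,0.002,0,0.9,0,0,0.002,0,0.9,0,0,0.002,0,0.9,0,0,0.002,0,0.9,0,0,0.002,0,0.9,0,0,-0.01,0,0.95,0,0,-0.04,0,0.95,0,0,-0.08,0,0.95,0,0,-0.12,0,0.95,0,0,-0.12,0,0.95,-0.04,0,-0.12,0,0.95,-0.08,0,-0.12,0,0.95,-0.12,0,-0.12,0,0.95,-0.15,0,-0.12,0,0.95,-0.15,0,-0.12,0,0.95,-0.15,0,-0.12,0,0.95]' 60
python3 - <<'E'
from h import *
for i in range(3): im=snap('top','t15')
cv2.imwrite('pics/t15c.png',cv2.resize(im[150:270,170:290],None,fx=5,fy=5,interpolation=cv2.INTER_CUBIC))
im=snap('side','s15'); im=cv2.resize(im[190:285,320:430],None,fx=6,fy=6,interpolation=cv2.INTER_CUBIC)[:600]; cv2.imwrite('pics/s15c.png',im)
to([0.499,-0.2485,0.07],-8.1)
E
```

```text
time_s: 35.45
eef_pos: [0.533, 0.1258, 0.2382]
tcp_rot: [0.009, 0.655, 0.756, 0.005]
ft_force: [0.3, 0.3, 1.0]
gripper_width: 0.0814
t 35.65 tcp [0.5323 0.1284 0.2376] tx [-0.147  0.989 -0.007] ty [0.989 0.147 0.019] tz [ 0.019 -0.004 -1.   ] w 0.0811 F [-0.6  0.2 -0.3] q [ 0.02  0.1   1.68 -0.    1.34 -0.12]
shift [-0.3667 -0.0916  0.1683]
turn(tool z down) 16.58 alt -163.42
```

View pics/s15c.png

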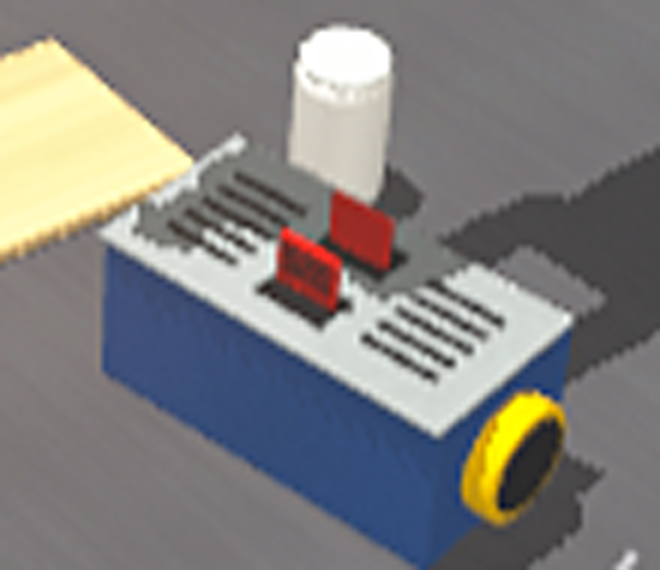

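View pics/t15c.png

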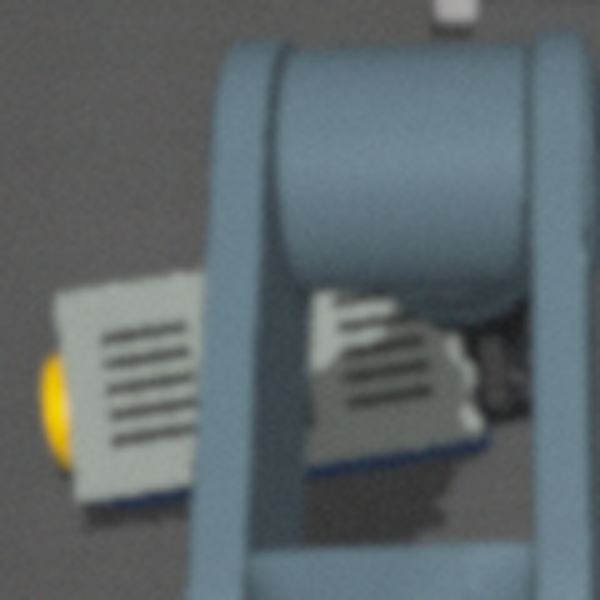

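The cover sits as it did originally, with both red paddles sprung out (the side-view corners match the start picture to about a pixel). Now the damper.

```bash
python3 -m pendant '[-0.3667,-0.0916,0,16.6,0.6,-0.3667,-0.0916,0,16.6,0.6,-0.3667,-0.0916,0,16.6,0.6,-0.3667,-0.0916,0,16.6,0.6,-0.3667,-0.0916,0,16.6,0.6,-0.3667,-0.0916,0,16.6,0.6,-0.3667,-0.0916,0,16.6,0.6,-0.3667,-0.0916,0,16.6,0.6,-0.3667,-0.0916,0,16.6,0.6,-0.3667,-0.0916,0,16.6,0.6,-0.3667,-0.0916,0,16.6,0.6,-0.3667,-0.0916,0,16.6,0.6,-0.3667,-0.0916,0,16.6,0.6,-0.3667,-0.0916,0,16.6,0.6]' 20
python3 - <<'E'
from h import *
for i in range(2): viewer.snapshot('side')
to([0.4998,-0.2485,0.07],-8.1)
E
```

```text
time_s: 36.82
eef_pos: [0.4963, -0.2459, 0.2383]
tcp_rot: [0.008, 0.754, 0.656, 0.006]
ft_force: [0.1, 0.2, 0.9]
gripper_width: 0.0515
t 36.92 tcp [ 0.4962 -0.2463  0.2384] tx [ 0.139  0.99  -0.001] ty [ 0.99  -0.139  0.02 ] tz [ 0.02  -0.004 -1.   ] w 0.0512 F [-0.5  1.1 -0.7] q [-0.68  0.11  1.67  0.01  1.34 -0.54]
shift [-0.0015  0.0005  0.1685]
turn(tool z down) 0.12 alt -179.88
```

```bash
python3 -m pendant '[-0.0015,0.0005,0.04,0,0.6,-0.0015,0.0005,0.08,0,0.6,-0.0015,0.0005,0.12,0,0.6,-0.0015,0.0005,0.15,0,0.6,-0.0015,0.0005,0.163,0,0.6,-0.0015,0.0005,0.168,0,0.6,-0.0015,0.0005,0.168,0,0.6,-0.0015,0.0005,0.168,0,0,-0.0015,0.0005,0.168,0,0,-0.0015,0.0005,0.168,0,0,-0.0015,0.0005,0.168,0,0,-0.0015,0.0005,0.168,0,0,-0.0015,0.0005,0.168,0,0]' 20
python3 - <<'E'
from h import *
st()
E
```

```text
time_s: 38.0
eef_pos: [0.501, -0.2492, 0.0724]
tcp_rot: [0.009, 0.755, 0.656, 0.007]
ft_force: [0.9, 1.0, 7.5]
gripper_width: 0.0197
t 38.0 tcp [ 0.501  -0.2492  0.0724] tx [ 0.139  0.99  -0.003] ty [ 0.99  -0.139  0.023] tz [ 0.022 -0.006 -1.   ] w 0.0197 F [0.9 1.  7.5] q [-0.68  0.33  1.78  0.01  1.01 -0.55]
```

```bash
python3 -m pendant '[0,0.015,0,0,0,0,0.03,0.0005,0,0,0,0.045,0.001,0,0,0,0.06,0.0015,0,0,0,0.075,0.002,0,0,0,0.084,0.002,0,0,0,0.089,0.002,0,0,0,0.089,0.002,0,0,0,0.089,0.002,0,0,0,0.089,0.002,0,0]' 20
python3 - <<'E'
from h import *
st()
E
```

```text
time_s: 38.83
eef_pos: [0.5889, -0.2619, 0.0726]
tcp_rot: [0.01, 0.755, 0.656, 0.007]
ft_force: [0.9, -3.9, -2.4]
gripper_width: 0.0201
t 38.83 tcp [ 0.5889 -0.2619  0.0726] tx [ 0.139  0.99  -0.003] ty [ 0.99  -0.139  0.023] tz [ 0.023 -0.006 -1.   ] w 0.0201 F [ 0.9 -3.9 -2.4] q [-0.61  0.49  1.55  0.01  1.08 -0.47]
```

Releasing, moving clear towards the robot side, and looking.

```bash
python3 -m pendant '[0,0,0,0,0.6,0,0,0,0,0.6,0,0,0,0,0.6,0,0,0,0,0.6,0,0,0,0,0.6,0,0,-0.04,0,0.6,0,0,-0.08,0,0.6,0,0,-0.12,0,0.6,0,0,-0.16,0,0.6,0,0,-0.18,0,0.6,-0.02,-0.04,-0.18,0,0.6,-0.02,-0.08,-0.18,0,0.6,-0.02,-0.12,-0.18,0,0.6,-0.02,-0.16,-0.18,0,0.6,-0.02,-0.2,-0.18,0,0.6,-0.02,-0.22,-0.18,0,0.6,-0.02,-0.22,-0.18,0,0.6]' 20
python3 - <<'E'
from h import *
for i in range(3): im=snap('top','t16')
cv2.imwrite('pics/t16c.png',cv2.resize(im[155:265,350:450],None,fx=5,fy=5,interpolation=cv2.INTER_CUBIC))
cv2.imwrite('pics/t16e.png',cv2.resize(im[150:270,170:290],None,fx=5,fy=5,interpolation=cv2.INTER_CUBIC))
im=snap('side','s16'); cv2.imwrite('pics/s16c.png',cv2.resize(im[150:220,220:320],None,fx=6,fy=6,interpolation=cv2.INTER_CUBIC))
for q in('damper_top','open_mark','shut_mark'): 
  for c in('top','side'): print(q,c,[(np.round(x['point'],4),x['confidence']) for x in viewer.mark_of(c,q)[:2]])
st()
E
```

```text
time_s: 40.25
eef_pos: [0.3612, -0.249, 0.2472]
tcp_rot: [0.009, 0.755, 0.655, 0.006]
ft_force: [0.7, 0.4, 0.0]
gripper_width: 0.0511
damper_top top [(array([ 0.588 , -0.2615,  0.0987]), 0.52)]
damper_top side [(array([ 0.5918, -0.2645,  0.0982]), 0.4)]
open_mark top [(array([ 0.5868, -0.2651,  0.0628]), 0.85)]
open_mark side [(array([ 0.5896, -0.2621,  0.0589]), 0.98)]
shut_mark top [(array([ 0.4979, -0.2517,  0.06  ]), 0.88)]
shut_mark side [(array([ 0.5006, -0.2511,  0.0586]), 0.78)]
t 40.75 tcp [ 0.3646 -0.2499  0.2472] tx [ 0.138  0.99  -0.003] ty [ 0.99  -0.138  0.023] tz [ 0.022 -0.006 -1.   ] w 0.0516 F [ 0.2 -0.2 -0. ] q [-0.88 -0.16  1.92  0.01  1.36 -0.74]
```

View pics/s16c.png

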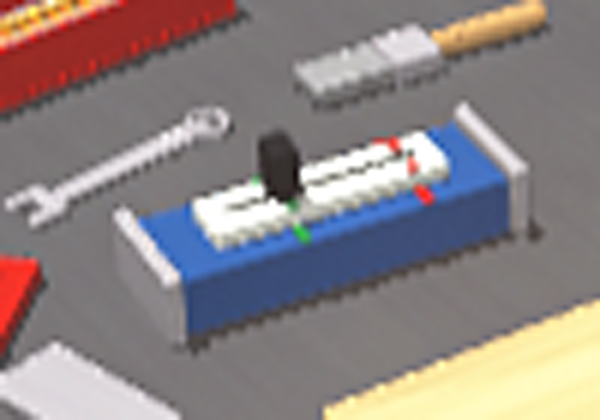

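View pics/t16c.png

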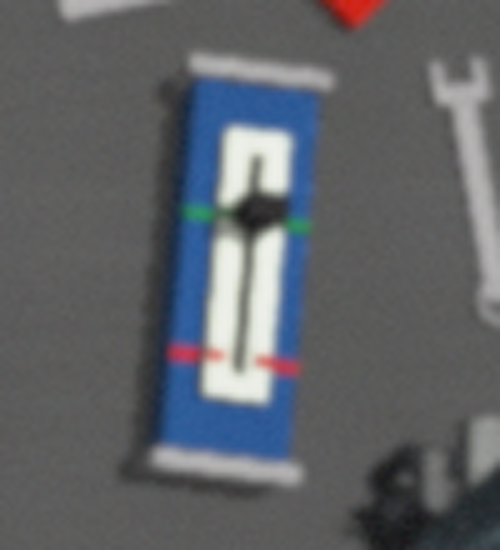

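View pics/t16e.png

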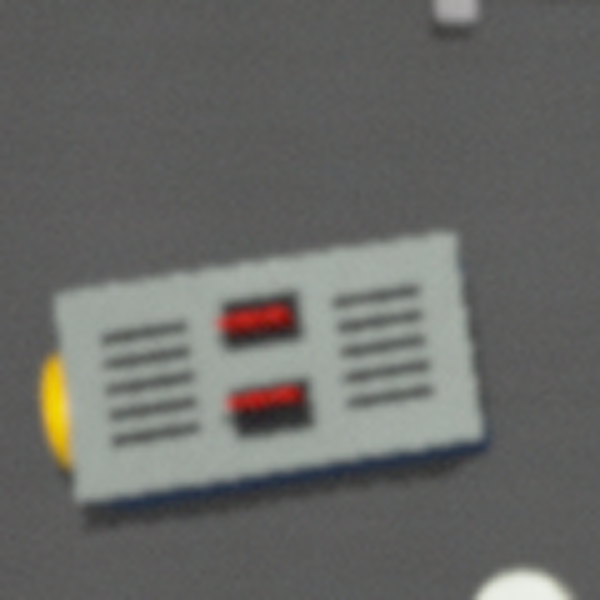

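View pics/s16.png

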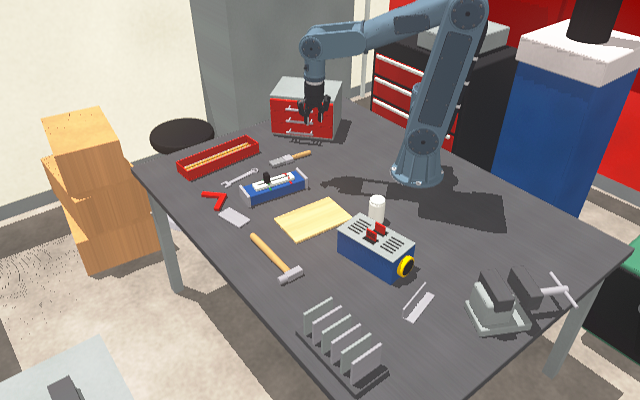

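The damper is at the green mark and the networks agree to about 2 mm. The cover is within about 2 mm of its original place with both paddles out, and everything else is where it was. Handing in.

Run:
```python
from plant import ctrl
print(ctrl.close_job())
```

```text
the job is handed in; nothing more can be done
None
```

The extractor is serviced and the job was handed in at about 41 s; the hand-in gave no verdict.

- **Damper:** I slid it home until the end stop pushed back with about 27 N. At the end I slid it to the green mark; both cameras put it about 2 mm from the mark, against an 8 mm limit.
- **Cover off:** I squeezed the tabs, lifted the cover off and laid it right way up and lengthwise on the board. I saw no sign that the board had moved.
- **Screens:** There were two, in the end slots, with the middle slot empty. I turned both half round; the side picture showed them seated with their pale faces towards the inlet port.
- **Cover back on:** It went back with the tabs squeezed, and both are sprung out again. It lies about 1–2 mm from where it was at first, against a 7 mm limit.

The tool leaned by about 0.02 rad for most of the job, with no effect I could see. The networks gave a few wrong detections, which I discarded. In the last pictures the other things are where they lay at the start, and the arm is clear of everything. I checked the tabs and screens only by eye in the pictures, as no joint readings were available.

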